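Jack a gearbox casing level with a loose crank

ROBOT

A 6-joint arm with a two-finger parallel gripper is mounted at the origin on the work surface. World frame = base frame: x ahead of the robot, y to its left, z up, the work surface at z = 0. Lengths are in m, angles in rad, forces in N, time in s.
With the tool pointing down it reaches from about 0.275 to 0.725 m from the base axis. Payload 5.6 kg.
Tool frame: the origin (TCP) lies at the very end of the fingers, on their centre line; the grasp point (between the pads) lies 19 mm behind it (env.grasp_offset is the distance from the TCP to the grasp point, in m); z points along the fingers, y is the direction in which the jaws open and shut (so a half turn about z gives the same grasp; the last joint's range is limited). The gripper opens to 85 mm and grips with 20 to 120 N. Pads are 22 mm wide; open, the fingers measure 114 mm over their backs; the gripper's body (76 mm by 85 mm) begins 54 mm behind the grasp point. The pads swing forward as they close: fully open they stand 13 mm farther back than shut.
Start: joints at [-0.929, 0.255, 0.108, 0, -1.424, -0.285], TCP at [0.192, -0.515, 0.231] pointing down, gripper open.
Joint ranges: [-2.95, 2.95], [-1.21, 1.97], [-1.09, 1.5], [-2.87, 1.71], [-2.94, -0.07], [-3.05, 3.05]. Speed limits (rad/s): [2.57, 2.57, 3.14, 3.14, 3.14, 3.14].

INTERFACE

Orientations are given as a unit quaternion [w, x, y, z].
In Python, from cell import env, eyes, job_done, spotter gives the robot as it stands. The module is installed in compiled form; this text tells all that it offers.
- The arm moves only by the tool jog_arm, never from a script. Its arguments are lists of equal length, an entry for each row: "dp": the shift along the tool's x, y, z in units of 30 mm (1.0 is 30 mm), a list of three; "dr": the turn, a rotation vector about the tool's x, y, z in units of 6 degrees (1.0 is 6 degrees), a list of three. A call has 1 to 20 rows; each row shifts and turns the pose as measured when the row begins, along the tool's axes as they then stand; what a row does not reach is not made up. A row lasts 1/12 s, in which the tool goes at most 41.7 mm and 7.16 degrees, less where a joint would pass 70% of its speed; a pose out of reach is approached as far as the arm can. A call is refused whole if a number of a shift passes 1 or a number of a turn 1, either way. A call with a gripper value outside its range is refused whole. "gripper" is the finger opening in mm, from 0 to 85.4, set as the call begins (left out, the last holds). The fingers move at their own pace and stop on an object; "grip_force" is the grip in N (left out, the last holds). Time passes only in rows, so rows that do not move let the fingers close. It gives the time, the measured TCP pose, the force and the opening at its end, in the units of the state.
- env.get_state(): the state, without advancing time (a new reading comes with each control period).
- eyes.camera(name): name is "scene" or "top"; returns a dict with "frame" (384x512x3 uint8, red, green, blue), "depth" (384x512 float32, m along the optical axis (not along the pixel's ray), 0 where there is no reading), "fx", "fy", "cx", "cy" (pixels), "distortion" ([k1, k2, p1, p2, k3] as OpenCV has them; the pictures are not rectified), "rvec" (rotation vector, rad) and "tvec" (3), from world to camera coordinates, as OpenCV has them. Camera axes: x right, y down, z forward; pixel columns grow to the right and rows downward; lengths in m; the calibration is good to about 2 mm. A picture is of the moment at which its call begins.
- job_done(): hands the job in, once; it reports no verdict.
Trained networks look in a picture, given as the dict that the camera call returned (one of the last four; its "shot" number tells which), for a name from the list of things; names that differ only in an ending like _2 or _b are one class to them, and where a whole thing is asked for, a point or a joint stands for the part that bears it (a point fixed in the world has none). Each returns a list of dicts, best first, with "score" (0 to 1); they miss things now and then, are a little off and sometimes report something else, mostly with a low value. They report only what shows in the picture. A call takes as long as a camera call. They do not tell look-alikes from the thing itself.
- spotter.recognise(query, picture): "box" ([left, top, right, bottom] in pixels, round what is visible of it).
- spotter.regions_of(query, picture): "mask" (384x512 bool, what is visible of it) and "box" ([left, top, right, bottom] in pixels, round what is visible of it).
- spotter.landmark_of(query, picture): "pixel" ([column, row] in pixels: a listed point, or the origin of a listed thing).
The state is a dict: "clock": time; "joints": joint angles; "joint_velocities": joint speeds; "joint_torque": joint torques, N m; "ee_pos": TCP position; "eef_rot": TCP orientation; "contact_force": force on the tool from outside, world axes, zero at the start; "torque": the same for the moment, N m; "gripper_width": finger opening in m.
Only numpy, scipy, OpenCV 4.12 (cv2) and the standard library are available. Lean on these libraries where they do the work, as an engineer would, in place of code of your own. Each camera call takes 0.05 s, during which the arm holds its last target. There are 200 camera calls.

TASK

Fit the loose crank handle fully down on the jack's shaft, its claws over the shaft's cross bar, then take it by its knob and wind the jack up clockwise (seen from above) until the low end of the gearbox casing is raised level, its lug flush with the top of the gauge post. Do not force the crank, do not raise the casing past level, do not touch the casing or jack with the gripper, and leave the other things alone. Finish with the crank left seated on the shaft and let go.

Things in the scene. Friction and masses are not known exactly. Their poses are not given: they have to be found in the camera images.
- crank_hub (a point): Centre, half-way up, of the loose crank's hub: a steel block 40 mm square, 38 mm tall, sides parallel to the crank's x and y. Two crossed slots (along x and y), each 14 mm wide and 22 mm deep, open through its underside and leave four corner claws, 19.8 mm apart across the diagonal. A light flat arm (22 mm wide, 10 mm thick, flush with the underside) runs along +x to the knob. z is up. 0.5 kg, claws down on the bench
- crank_mouth (a point): Centre of the hub's underside (between the claws), 19 mm below crank_hub; axes as crank_hub
- crank_grip (a point): Centre of the crank's black knob: an upright sleeve, 26 mm across and 44 mm tall (12 to 56 mm above the hub's underside), 80 mm from the hub's axis along the crank's +x, that spins freely on its own pin; this point is 34 mm above the hub's underside
- jack_stand: The fixed jack stand, its origin on the bench under the middle of the jack's grey column (44 mm square, top 165 mm above the bench). The stand's +y runs from the jack along the casing: rest bar under the casing's far end at y = 265 mm; wooden packing at y = 107 mm; square steel gauge post (14 mm) at x = 45, y = 62 mm, its top 87 mm above the bench. z is up
- shaft_seat (a point): Point on the jack's vertical shaft axis, on top of the round shoulder (36 mm across, 171 mm above the bench) on which the hub's underside rests when the crank is fully home. Axes are the stand's: they do NOT tell the angle of the shaft's dog bar, which is not reported. Turning takes about 0.2 N m; clockwise from above raises the toe 10 mm a turn; it stays where it is left
- toe_top (a point): Top of the jack's lifting toe (round steel bar) under the casing's lug; it starts several mm below the lug, so the first part of the winding lifts nothing. Moves only up and down
- casing: Loose aluminium gearbox casing half, about 2.5 to 4.9 kg, an open tray 150 mm wide, 260 mm long and 62 mm high, lug towards the jack; origin in the underside of its flange, 106 mm from lug along its +y; z normal to the flange. It lies tilted about 4 degrees, lug end low on the packing, far end on the rest bar
- lug (a point): Top of the casing's lug (50 mm wide, 12 mm thick) over the jack's toe, about 65 mm from the jack's axis along the stand's +y; it starts 14 mm below level; when the casing is level it is 87 mm above the bench, flush with the gauge post
- far_end (a point): Top surface level of the casing's flange over the rest bar, 201 mm from the lug point along the casing's +y, in the same plane as the lug's top; it stays 87 mm above the bench to within 1 mm
- bearing: Bystander: loose steel bearing ring, 72 mm across, 18 mm tall; origin under its centre
- wrench: Bystander: loose steel wrench lying on the bench; origin under its middle
- screwdriver: Bystander: loose screwdriver lying on the bench; origin under its middle
- gear: Bystander: loose stepped steel gear blank, 60 mm across, 40 mm tall; origin under its centre
- oil_can: Bystander: loose metal can, 70 mm across, 120 mm tall; origin under its centre
- socket: Bystander: loose steel wrench socket, 28 mm across, 34 mm tall; origin under its centre
- shaft_tip (a point): Tip of the jack's round shaft, 21 mm above shaft_seat: 18.4 mm across for the first 11 mm above the shoulder, then a 10 mm taper to 8.4 mm. A flat dog bar (36 mm long, 8 mm wide, 7 mm high) crosses it 4 to 11 mm above the seat. The crank goes on only when a slot of its hub is within about 7 degrees of the bar's direction; else the hub stops on the bar, 11 mm short of the seat
Not all that is in view belongs to the job. Leave any blue, green or turquoise look-alike of the part that bears crank_hub alone.

How it is judged:
On the way, in this order (a step that is already met when the one before it is completed fails the run):
1. the crank is fully home on the jack's shaft (distance between crank_mouth and shaft_seat below 0.005 m and angle between crank_hub's own z axis and vertical below 0.1 rad), for 0.2 s.
2. with the crank on the shaft, the casing's lug has been raised 5 mm (distance between crank_mouth and shaft_seat below 0.008 m and distance of lug from where it was at the start of the episode above 0.005 m), for 0.2 s.
At the end, for the whole second after the job is handed in: the casing is level to within 0.018 rad (about 3.6 mm at the lug) and at rest on the rest bar and the jack's toe, and the crank is left fully home on the shaft (its mouth within 6 mm of the seat) (angle between casing's own z axis and vertical below 0.018 rad and linear speed of casing below 0.02 m/s and z of casing in the frame of jack_stand above 0.068 m and distance between crank_mouth and shaft_seat below 0.006 m); the robot touches nothing.
It fails at once if the crank is forced (more than 100 N between the crank and the jack) (contact force between crank and jack_stand above 100 N).
It fails at once if the casing's lug is raised more than 6 mm past level (height (world z) of lug above 0.093 m).
It fails at once if the gripper or arm touches the casing (contact force between any of the fingers, the arm and casing above 1 N).
It fails at once if the gripper or arm touches the jack or its stand (contact force between any of the fingers, the arm and jack_stand above 1 N).
It fails at once if another thing is moved by more than 20 mm (distance of any of bearing, wrench, screwdriver, gear, oil_can, socket from where it was at the start of the episode above 0.02 m).
It also fails if it takes over 72 s, if anything falls off the work surface, if the arm or the gripper's body presses on something with over 40 N, if the wrist force passes 120 N, or if a joint passes its speed limit or range.

## Working session

There is one attempt and no reset: what is moved stays moved. The work goes in short steps, Python scripts to look and compute and a tool call to move; the robot and the scene stay as the last step left them, time stands still between calls to the robot, and variables do not carry over. Pictures are saved under pics/ and viewed, about 8 in all and at most 12, crops included, and the job is handed in when it is done.

Besides the shell and the picture viewer there is one more tool, called after "Emit:" by a JSON object that holds its "op" and its "data", one argument or row to a line. jog_arm: Moves the arm, as the interface text tells. Its arguments: {"type":"object","properties":{"dp":{"type":"array","items":{"type":"array","items":{"type":"number"}}},"dr":{"type":"array","items":{"type":"array","items":{"type":"number"}}},"gripper":{"type":"number"},"grip_force":{"type":"number"}},"required":["dp","dr"]}

```bash
mkdir -p pics
cat > h.py <<'E'
import numpy as np, cv2
from cell import env, eyes, job_done, spotter
def cal(p):
    K=np.array([[p['fx'],0,p['cx']],[0,p['fy'],p['cy']],[0,0,1.]]);D=np.array(p['distortion'],float)
    R=cv2.Rodrigues(np.array(p['rvec'],float))[0];t=np.array(p['tvec'],float).ravel();return K,D,R,t
def cloud(p):
    K,D,R,t=cal(p);h,w=p['depth'].shape
    u,v=np.meshgrid(np.arange(w),np.arange(h));q=np.stack([u,v],-1).reshape(-1,1,2).astype(np.float64)
    n=cv2.undistortPoints(q,K,D).reshape(-1,2);d=p['depth'].reshape(-1,1)
    X=np.hstack([n*d,d]);W=(X-t)@R;W[d[:,0]==0]=np.nan
    return W.reshape(h,w,3)
def onz(p,px,z):
    K,D,R,t=cal(p);n=cv2.undistortPoints(np.array([[px]],float),K,D).ravel()
    c=-R.T@t;r=R.T@np.array([n[0],n[1],1]);return c+r*(z-c[2])/r[2]
def proj(p,X):
    K,D,R,t=cal(p);return cv2.projectPoints(np.array(X,float).reshape(-1,1,3),np.array(p['rvec'],float),t,K,D)[0].reshape(-1,2)
def save(img,name,s=1.5):
    cv2.imwrite('pics/'+name,cv2.cvtColor(cv2.resize(img,None,fx=s,fy=s,interpolation=cv2.INTER_CUBIC),cv2.COLOR_RGB2BGR))
E
cat > a.py <<'E'
from h import *
P={}
for n in ('scene','top'):
    p=eyes.camera(n);P[n]=p;np.savez(n+'.npz',**{k:v for k,v in p.items()})
    c=cloud(p);K,D,R,t=cal(p);print(n,'cam at',(-R.T@t).round(3),p['fx'])
    for q in ['crank_hub','crank_grip','shaft_tip','shaft_seat','jack_stand','toe_top','lug','far_end','casing','bearing','wrench','screwdriver','gear','oil_can','socket']:
        for r in spotter.landmark_of(q,p)[:3]:
            u,v=np.array(r['pixel']).astype(int);
            print(q,round(r['score'],2),np.round(r['pixel'],1),c[min(v,383),min(u,511)].round(3))
save(np.vstack([P['scene']['frame']]),'scene.png');save(P['top']['frame'],'top.png')
E
python3 a.py
```

```text
scene cam at [ 1.275 -0.217  1.012] 369.1485363667088
crank_hub 0.85 [245.6 253.4] [ 0.654 -0.151  0.031]
crank_hub 0.73 [211.9 264.2] [ 0.675 -0.26   0.037]
crank_hub 0.69 [178.8 167.4] [ 0.227 -0.334  0.035]
crank_grip 0.94 [188.7 266.6] [ 0.669 -0.329  0.039]
crank_grip 0.92 [188.1 235. ] [ 0.56  -0.319  0.047]
crank_grip 0.74 [186.5 181.1] [ 0.319 -0.308  0.047]
shaft_tip 0.56 [300.5 185.3] [0.555 0.043 0.192]
shaft_seat 0.86 [300.  190.8] [0.566 0.04  0.182]
jack_stand 0.65 [298.8 185.6] [0.551 0.038 0.189]
jack_stand 0.6 [294.4 220. ] [0.575 0.027 0.048]
toe_top 0.53 [315.3 210.1] [0.567 0.099 0.072]
lug 0.67 [317.9 210.8] [0.567 0.106 0.07 ]
lug 0.66 [252.3 299.5] [ 0.798 -0.158  0.005]
far_end 0.94 [376.  202.3] [0.6   0.291 0.102]
far_end 0.69 [295.8 223.3] [0.579 0.03  0.036]
far_end 0.19 [313.9 210.9] [0.566 0.092 0.072]
casing 0.96 [348.6 209.3] [0.63  0.179 0.132]
casing 0.45 [293.6 222.4] [0.574 0.024 0.038]
bearing 0.81 [245.6 190.7] [ 0.366 -0.101 -0.001]
wrench 0.57 [253.5 297.4] [ 0.795 -0.154  0.01 ]
wrench 0.49 [216.3 237.5] [ 0.552 -0.233 -0.001]
screwdriver 0.49
[... 549 characters left out ...]
_tip 0.84 [204.4 170.4] [0.56  0.048 0.173]
shaft_tip 0.34 [188.5 172.4] [0.565 0.103 0.072]
shaft_seat 0.76 [205.5 171.5] [0.556 0.043 0.191]
toe_top 0.43 [188.8 171.4] [0.567 0.104 0.071]
lug 0.73 [190.  173.1] [0.562 0.098 0.075]
far_end 0.59 [112.3 161.1] [0.586 0.296 0.088]
far_end 0.53 [203.4 168.1] [0.565 0.051 0.172]
casing 0.58 [146.5 165.5] [0.576 0.205 0.104]
bearing 0.82 [260. 246.] [nan nan nan]
wrench 0.85 [286.   94.9] [ 0.799 -0.153  0.006]
screwdriver 0.89 [136.6 241.4] [0.378 0.246 0.021]
gear 0.73 [224.5 104.1] [0.763 0.02  0.019]
oil_can 0.77 [388.5 150.9] [ 0.635 -0.416  0.081]
socket 0.44 [383.4 245.7] [ 0.385 -0.426  0.015]
socket 0.36 [111.  159.1] [0.589 0.294 0.102]
```

View pics/top.png

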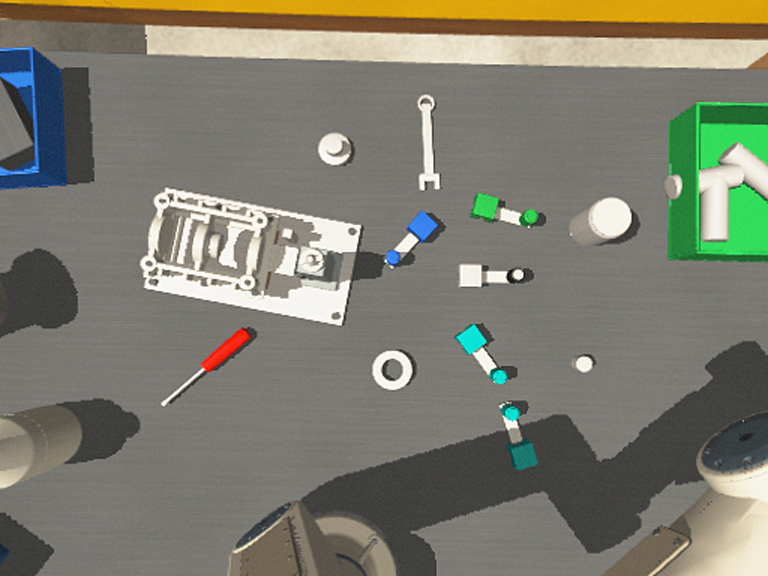

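View pics/scene.png

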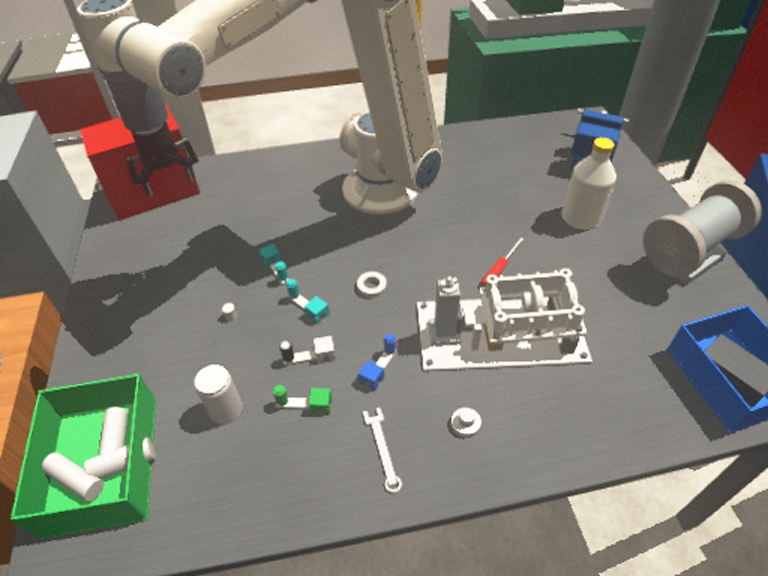

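Candidates for the crank (top.png, pixels as in the 768-wide view): blue hub (425,226), green hub (486,207), turquoise hubs (472,339) and (522,456), bare steel hub with black knob (470,275). By the description, the steel one is the crank. The jack shaft is at about (313,260). I'll check both in close crops.

```bash
cat > b.py <<'E'
from h import *
t=dict(np.load('top.npz'));s=dict(np.load('scene.npz'))
def crop(p,u,v,r,k): return cv2.resize(p['frame'][v-r:v+r,u-r:u+r],(k,k),interpolation=cv2.INTER_CUBIC)
a=np.hstack([crop(t,207,173,22,390),crop(s,300,192,22,390)]);save(a,'c1.png',1)
a=np.vstack([crop(t,325,184,28,280),crop(s,200,234,28,280)])
for p,m in((t,'top'),(s,'scene')):
    c=cloud(p);z=c[...,2];
    # crank hub top
    near=(np.hypot(c[...,0]-.542,c[...,1]+.225)<.04)&(z>.033)&(z<.045)
    q=c[near][:,:2].astype(np.float32);print(m,'hub',len(q),cv2.minAreaRect(q*1000))
    f=p['frame'].astype(int).sum(-1)
    near=(np.hypot(c[...,0]-.551,c[...,1]+.315)<.04)&(z>.05)
    print(m,'knob',near.sum(),np.nanmean(c[near],0).round(4),c[near].min(0),c[near].max(0))
    near=(np.hypot(c[...,0]-.556,c[...,1]-.043)<.05)&(z>.176)
    q=c[near];print(m,'shaft',len(q),q.mean(0).round(4),cv2.minAreaRect((q[:,:2]*1000).astype(np.float32)))
    near=(np.hypot(c[...,0]-.556,c[...,1]-.043)<.06)&(z>.155)&(z<.176)
    q=c[near];print(m,'col',len(q),q.mean(0).round(4),cv2.minAreaRect((q[:,:2]*1000).astype(np.float32)))
    near=(abs(z-.01)<.012)&(c[...,0]>.45)&(c[...,0]<.7)&(c[...,1]>-.03)&(c[...,1]<.36)&(f>500)
    q=c[near];print(m,'base',len(q),np.median(q[:,2]),cv2.minAreaRect((q[:,:2]*1000).astype(np.float32)))
    print(m,'tip proj',proj(p,[.556,.043,.192]))
E
python3 b.py
```

```text
top hub 221 ((547.7042846679688, -232.23287963867188), (38.415687561035156, 38.79602813720703), 1.379044771194458)
top knob 76 [ 0.5482 -0.31    0.0579] [ 0.53742359 -0.32324329  0.05002874] [ 0.55909971 -0.2982847   0.06429716]
top shaft 80 [0.5527 0.0389 0.1856] ((552.626708984375, 38.59209060668945), (30.191322326660156, 25.45319175720215), 63.82516860961914)
top col 259 [0.5509 0.0376 0.1673] ((552.6216430664062, 39.36561965942383), (43.595298767089844, 44.26661682128906), 80.79283142089844)
top base 2911 0.010356990070365717 ((576.0372924804688, 177.6434326171875), (388.0749206542969, 191.83145141601562), 80.78134155273438)
top tip proj [[205.12465769 170.81780965]]
scene hub 123 ((549.520263671875, -231.09149169921875), (39.74467849731445, 39.07697677612305), 1.2085880041122437)
scene knob 46 [ 0.5522 -0.3116  0.0582] [ 0.5405559  -0.32389887  0.05159666] [ 0.5608648  -0.30016433  0.06587455]
scene shaft 49 [0.5584 0.0388 0.1835] ((558.3242797851562, 39.91045379638672), (34.9007568359375, 15.190957069396973), 89.70842742919922)
scene col 142 [0.565  0.0368 0.1652] ((556.7805786132812, 39.82929992675781), (44.376461029052734, 45.189212799072266), 80.68711853027344)
scene base 1105 0.010027055039867585 ((571.422607421875, 172.2626953125), (374.43682861328125, 203.88192749023438), 80.70596313476562)
scene tip proj [[300.17726648 185.36713852]]
```

View pics/c1.png

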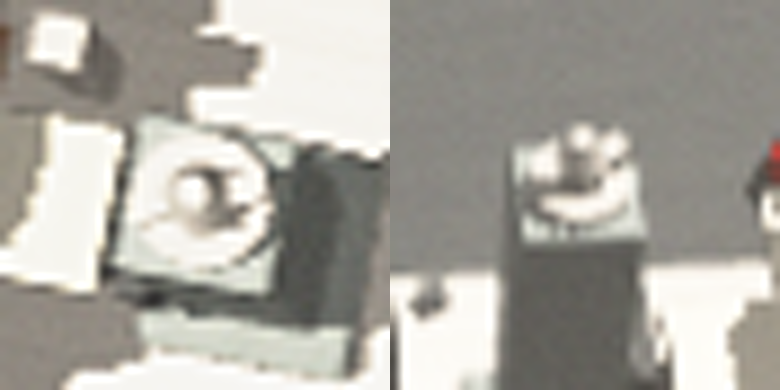

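The left crop confirms the column and shoulder. In the right crop (scene), the dog bar runs from about (540,165) to (618,140). I'll now get its angle from the numbers.

```bash
cat > d.py <<'E'
from h import *
t=dict(np.load('top.npz'));s=dict(np.load('scene.npz'))
A=onz(s,[294.9,188.6],.182);B=onz(s,[303.7,185.8],.182);d=B-A
print('scene bar px',A.round(4),B.round(4),np.linalg.norm(d),np.degrees(np.arctan2(d[1],d[0])))
for p,ctr,m in((t,(.5526,.0394),'top'),(s,(.5568,.0398),'scene')):
    c=cloud(p);d=c[...,:2]-ctr;r=np.hypot(d[...,0],d[...,1]);k=(r>.0105)&(r<.021)&(c[...,2]>.1755)&(c[...,2]<.188)
    a=np.degrees(np.arctan2(d[...,1],d[...,0]))[k];print(m,sorted(zip(a.round().astype(int),(r[k]*1000).round(),(c[...,2][k]*1000).round())))
def crop(p,u,v,r,k): 
    I=p['frame'][v-r:v+r,u-r:u+r].astype(float);I=np.clip((I-90)*1.7-60,0,255).astype(np.uint8);return cv2.resize(I,(k,k),interpolation=cv2.INTER_LANCZOS4)
u,v=proj(t,[.5526,.0394,.182])[0].round().astype(int);u2,v2=proj(s,[.5568,.0398,.182])[0].round().astype(int);print(u,v,u2,v2)
save(np.hstack([crop(t,u,v,12,390),crop(s,u2,v2,12,390)]),'c2.png',1)
E
python3 d.py
```

```text
scene bar px [0.5567 0.0269 0.182 ] [0.5513 0.0562 0.182 ] 0.029768642522445363 100.41870176998525
top [(np.int64(-91), np.float64(11.0), np.float64(182.0)), (np.int64(-90), np.float64(13.0), np.float64(180.0)), (np.int64(-90), np.float64(16.0), np.float64(182.0)), (np.int64(-89), np.float64(18.0), np.float64(177.0)), (np.int64(-82), np.float64(16.0), np.float64(182.0)), (np.int64(-81), np.float64(14.0), np.float64(183.0)), (np.int64(-80), np.float64(12.0), np.float64(183.0)), (np.int64(-72), np.float64(16.0), np.float64(179.0)), (np.int64(-71), np.float64(14.0), np.float64(181.0)), (np.int64(-67), np.float64(17.0), np.float64(184.0)), (np.int64(-66), np.float64(12.0), np.float64(179.0)), (np.int64(-63), np.float64(15.0), np.float64(182.0)), (np.int64(14), np.float64(17.0), np.float64(176.0)), (np.int64(15), np.float64(15.0), np.float64(177.0)), (np.int64(83), np.float64(12.0), np.float64(181.0)), (np.int64(94), np.float64(12.0), np.float64(182.0)), (np.int64(94), np.float64(17.0), np.float64(183.0)), (np.int64(95), np.float64(14.0), np.float64(184.0)), (np.int64(102), np.float64(15.
[... 423 characters left out ...]
), np.float64(12.0), np.float64(179.0)), (np.int64(-90), np.float64(16.0), np.float64(181.0)), (np.int64(-76), np.float64(17.0), np.float64(177.0)), (np.int64(-72), np.float64(18.0), np.float64(183.0)), (np.int64(-69), np.float64(15.0), np.float64(182.0)), (np.int64(-65), np.float64(16.0), np.float64(179.0)), (np.int64(85), np.float64(12.0), np.float64(180.0)), (np.int64(91), np.float64(16.0), np.float64(182.0)), (np.int64(92), np.float64(16.0), np.float64(177.0)), (np.int64(94), np.float64(13.0), np.float64(182.0)), (np.int64(104), np.float64(14.0), np.float64(184.0)), (np.int64(109), np.float64(19.0), np.float64(180.0)), (np.int64(117), np.float64(12.0), np.float64(182.0))]
207 173 299 188
```

View pics/c2.png

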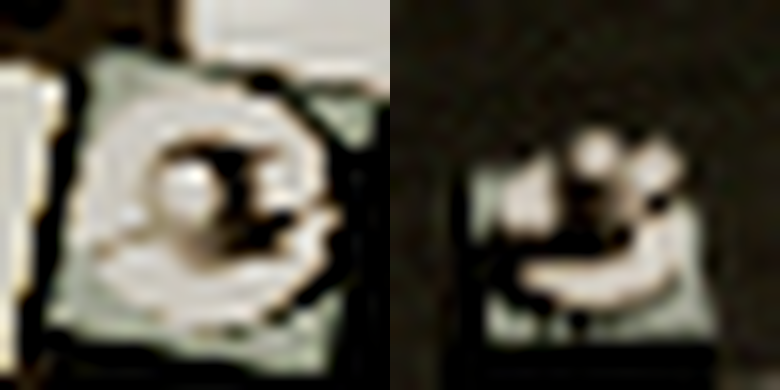

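```bash
cat >> h.py <<'E'
from scipy.spatial.transform import Rotation as Ro
def pose():
    s=env.get_state();q=s['eef_rot'];return np.array(s['ee_pos']),Ro.from_quat([q[1],q[2],q[3],q[0]]),s
def down(yaw): # tool y axis along world direction yaw (deg), z down
    a=np.radians(yaw);y=np.array([np.cos(a),np.sin(a),0]);z=np.array([0,0,-1.]);return Ro.from_matrix(np.array([np.cross(y,z),y,z]).T)
def plan(pts,yaw,n):
    """n equal rows through straight segment from here to each point; yaw tool y"""
    p0,R0,s=pose();R1=down(yaw);rv=(R0.inv()*R1).as_rotvec();rows=[]
    R=R0;p=p0
    for k,pt in enumerate(np.atleast_2d(pts)):
        for i in range(n):
            w=p0+(pt-p0)*(i+1)/n
            d=R.inv().apply(w-p)/.03;p=w;r=rv/n/np.radians(6) if k==0 else np.zeros(3)
            rows.append((d,r));R=R*Ro.from_rotvec(rv/n) if k==0 else R
        p0=np.array(pt,float)
    D=[[float(round(x,2))+0. for x in d] for d,_ in rows];T=[[float(round(x,2))+0. for x in r] for _,r in rows]
    print('dp',str(D).replace(' ',''));print('dr',str(T).replace(' ',''))
def show():
    p,R,s=pose();y=R.as_matrix()[:,1];z=R.as_matrix()[:,2]
    print('t',round(s['clock'],2),'p',p.round(4),'yaw_y',round(np.degrees(np.arctan2(y[1],y[0])),2),'z',z.round(3),'F',np.round(s['contact_force'],1),'w',round(s['gripper_width'],4),'j',np.round(s['joints'],2))
E
python3 - <<'E'
from h import *
show()
plan([.5486,-.2317,.12],2,14)
plan([.5486,-.2317,.12],-178,14)
E
```

```text
t 1.6 p [ 0.1921 -0.5153  0.2313] yaw_y 110.44 z [ 0.  0. -1.] F [ 0.3 -0.4 -0.7] w 0.0853 j [-0.93  0.26  0.11 -0.   -1.42 -0.28]
dp [[-1.03,0.34,0.26],[-0.98,0.47,0.26],[-0.9,0.6,0.26],[-0.81,0.72,0.26],[-0.71,0.82,0.26],[-0.59,0.91,0.26],[-0.47,0.98,0.26],[-0.33,1.03,0.26],[-0.19,1.07,0.26],[-0.04,1.08,0.26],[0.1,1.08,0.26],[0.25,1.06,0.26],[0.39,1.01,0.26],[0.52,0.95,0.26]]
dr [[0.0,0.0,1.29],[0.0,0.0,1.29],[0.0,0.0,1.29],[0.0,0.0,1.29],[0.0,0.0,1.29],[0.0,0.0,1.29],[0.0,0.0,1.29],[0.0,0.0,1.29],[0.0,0.0,1.29],[0.0,0.0,1.29],[0.0,0.0,1.29],[0.0,0.0,1.29],[0.0,0.0,1.29],[0.0,0.0,1.29]]
dp [[-1.03,0.34,0.26],[-1.06,0.24,0.26],[-1.07,0.15,0.26],[-1.08,0.05,0.26],[-1.08,-0.04,0.26],[-1.08,-0.14,0.26],[-1.06,-0.24,0.26],[-1.03,-0.33,0.26],[-1.0,-0.42,0.26],[-0.96,-0.51,0.26],[-0.91,-0.59,0.26],[-0.85,-0.67,0.26],[-0.79,-0.74,0.26],[-0.72,-0.81,0.26]]
dr [[0.0,0.0,-0.85],[0.0,0.0,-0.85],[0.0,0.0,-0.85],[0.0,0.0,-0.85],[0.0,0.0,-0.85],[0.0,0.0,-0.85],[0.0,0.0,-0.85],[0.0,0.0,-0.85],[0.0,0.0,-0.85],[0.0,0.0,-0.85],[0.0,0.0,-0.85],[0.0,0.0,-0.85],[0.0,0.0,-0.85],[0.0,0.0,-0.85]]
```

Run:
```python
from h import *
plan([.5486,-.2317,.12],-178.5,17)
```

```text
dp [[-0.85,0.28,0.22],[-0.87,0.21,0.22],[-0.88,0.15,0.22],[-0.89,0.09,0.22],[-0.89,0.02,0.22],[-0.89,-0.04,0.22],[-0.89,-0.11,0.22],[-0.88,-0.17,0.22],[-0.86,-0.24,0.22],[-0.84,-0.3,0.22],[-0.82,-0.36,0.22],[-0.79,-0.42,0.22],[-0.76,-0.47,0.22],[-0.72,-0.53,0.22],[-0.68,-0.58,0.22],[-0.64,-0.63,0.22],[-0.59,-0.67,0.22]]
dr [[0.0,0.0,-0.7],[0.0,0.0,-0.7],[0.0,0.0,-0.7],[0.0,0.0,-0.7],[0.0,0.0,-0.7],[0.0,0.0,-0.7],[0.0,0.0,-0.7],[0.0,0.0,-0.7],[0.0,0.0,-0.7],[0.0,0.0,-0.7],[0.0,0.0,-0.7],[0.0,0.0,-0.7],[0.0,0.0,-0.7],[0.0,0.0,-0.7],[0.0,0.0,-0.7],[0.0,0.0,-0.7],[0.0,0.0,-0.7]]
```

Emit:
{"op": "jog_arm", "data": {
  "dp": [
    [-0.85, 0.28, 0.22],
    [-0.87, 0.21, 0.22],
    [-0.88, 0.15, 0.22],
    [-0.89, 0.09, 0.22],
    [-0.89, 0.02, 0.22],
    [-0.89, -0.04, 0.22],
    [-0.89, -0.11, 0.22],
    [-0.88, -0.17, 0.22],
    [-0.86, -0.24, 0.22],
    [-0.84, -0.3, 0.22],
    [-0.82, -0.36, 0.22],
    [-0.79, -0.42, 0.22],
    [-0.76, -0.47, 0.22],
    [-0.72, -0.53, 0.22],
    [-0.68, -0.58, 0.22],
    [-0.64, -0.63, 0.22],
    [-0.59, -0.67, 0.22]
  ],
  "dr": [
    [0, 0, -0.7],
    [0, 0, -0.7],
    [0, 0, -0.7],
    [0, 0, -0.7],
    [0, 0, -0.7],
    [0, 0, -0.7],
    [0, 0, -0.7],
    [0, 0, -0.7],
    [0, 0, -0.7],
    [0, 0, -0.7],
    [0, 0, -0.7],
    [0, 0, -0.7],
    [0, 0, -0.7],
    [0, 0, -0.7],
    [0, 0, -0.7],
    [0, 0, -0.7],
    [0, 0, -0.7]
  ],
  "gripper": 68
}}

```text
clock: 3.02
ee_pos: [0.5544, -0.2125, 0.1164]
eef_rot: [0.001, 0.736, -0.677, 0.004]
contact_force: [-0.8, -0.2, -0.6]
gripper_width: 0.0681
```

Run:
```python
from h import *
show()
plan([[.5486,-.2317,.12],[.5486,-.2317,.006]],-178.5,6)
```

```text
t 3.02 p [ 0.5544 -0.2125  0.1164] yaw_y -175.16 z [ 0.004 -0.006 -1.   ] F [-0.8 -0.2 -0.6] w 0.0681 j [-0.1   0.39  0.01  0.01 -1.18  0.18]
dp [[0.1,0.04,-0.02],[0.1,0.04,-0.02],[0.1,0.04,-0.02],[0.1,0.04,-0.02],[0.1,0.04,-0.02],[0.11,0.04,-0.02],[0.0,0.0,0.63],[0.0,0.0,0.63],[0.0,0.0,0.63],[0.0,0.0,0.63],[0.0,0.0,0.63],[0.0,0.0,0.63]]
dr [[-0.01,-0.01,0.09],[-0.01,-0.01,0.09],[-0.01,-0.01,0.09],[-0.01,-0.01,0.09],[-0.01,-0.01,0.09],[-0.01,-0.01,0.09],[0.0,0.0,0.0],[0.0,0.0,0.0],[0.0,0.0,0.0],[0.0,0.0,0.0],[0.0,0.0,0.0],[0.0,0.0,0.0]]
```

Emit:
{"op": "jog_arm", "data": {
  "dp": [
    [0.21, 0.08, -0.04],
    [0.21, 0.08, -0.04],
    [0.21, 0.08, -0.04],
    [0, 0, 0],
    [0, 0, 0]
  ],
  "dr": [
    [0, -0.02, 0.18],
    [0, -0.02, 0.18],
    [0, -0.02, 0.18],
    [0, 0, 0],
    [0, 0, 0]
  ]
}}

```text
clock: 3.43
ee_pos: [0.5507, -0.2294, 0.1176]
eef_rot: [-0.001, 0.718, -0.696, -0.0]
contact_force: [-0.2, -0.2, 0.2]
gripper_width: 0.0681
```

Run:
```python
from h import *
show()
p=eyes.camera('top');c=cloud(p)
z=c[...,2]
plan([[.5486,-.2317,.006]],-178.5,6)
s=eyes.camera('scene')
def crop(p,X,r,k):
    u,v=proj(p,X)[0].astype(int);return cv2.resize(p['frame'][v-r:v+r,u-r:u+r],(k,k),interpolation=cv2.INTER_CUBIC)
save(np.hstack([crop(p,[.55,-.25,.05],50,400),crop(s,[.55,-.25,.05],50,400)]),'c3.png',1)
```

```text
t 3.43 p [ 0.5507 -0.2294  0.1176] yaw_y -178.18 z [ 0.001  0.002 -1.   ] F [-0.2 -0.2  0.2] w 0.0681 j [-0.13  0.4   0.02 -0.   -1.19  0.17]
dp [[0.01,0.01,0.62],[0.01,0.01,0.62],[0.01,0.01,0.62],[0.01,0.01,0.62],[0.01,0.01,0.62],[0.01,0.01,0.62]]
dr [[0.0,0.0,0.01],[0.0,0.0,0.01],[0.0,0.0,0.01],[0.0,0.0,0.01],[0.0,0.0,0.01],[0.0,0.0,0.01]]
```

View pics/c3.png

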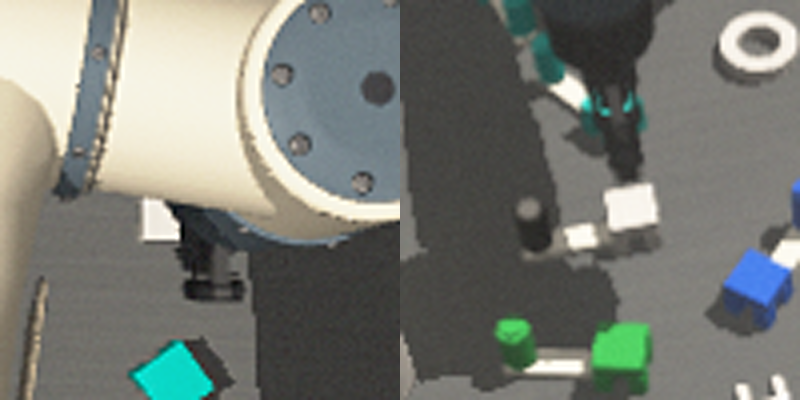

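The left crop is mostly hidden by the arm. The right crop shows the steel hub with its black knob at (632,207) and (533,222), with the open fingers right above the hub. The choice is confirmed, so I'm going down.

Emit:
{"op": "jog_arm", "data": {
  "dp": [
    [0.03, 0.03, 0.6],
    [0.03, 0.03, 0.6],
    [0.02, 0.02, 0.6],
    [0.01, 0.01, 0.6],
    [0, 0, 0.6],
    [0, 0, 0.4],
    [0, 0, 0],
    [0, 0, 0]
  ],
  "dr": [
    [0, 0, 0],
    [0, 0, 0],
    [0, 0, 0],
    [0, 0, 0],
    [0, 0, 0],
    [0, 0, 0],
    [0, 0, 0],
    [0, 0, 0]
  ]
}}

```text
clock: 4.2
ee_pos: [0.5485, -0.235, 0.0162]
eef_rot: [-0.003, 0.717, -0.697, 0.004]
contact_force: [0.4, -0.4, 0.6]
gripper_width: 0.0681
```

Run:
```python
from h import *
show()
plan([[.5486,-.2317,.006]],-178.5,2)
```

```text
t 4.2 p [ 0.5485 -0.235   0.0162] yaw_y -178.38 z [ 0.01  -0.001 -1.   ] F [ 0.4 -0.4  0.6] w 0.0681 j [-0.14  0.49 -0.12 -0.   -0.95  0.17]
dp [[-0.06,0.0,0.17],[-0.06,0.0,0.17]]
dr [[-0.05,0.0,0.01],[-0.05,0.0,0.01]]
```

Emit:
{"op": "jog_arm", "data": {
  "dp": [
    [-0.06, 0, 0.16],
    [-0.05, 0, 0.15],
    [0, 0, 0],
    [0, 0, 0]
  ],
  "dr": [
    [-0.05, 0, 0],
    [-0.05, 0, 0],
    [0, 0, 0],
    [0, 0, 0]
  ]
}}

```text
clock: 4.53
ee_pos: [0.5502, -0.2321, 0.0093]
eef_rot: [-0.0, 0.717, -0.697, 0.002]
contact_force: [0.8, -0.1, 0.8]
gripper_width: 0.0681
```

Emit:
{"op": "jog_arm", "data": {
  "dp": [
    [0, 0, 0],
    [0, 0, 0],
    [0, 0, 0],
    [0, 0, 0],
    [0, 0, 0],
    [0, 0, 0]
  ],
  "dr": [
    [0, 0, 0],
    [0, 0, 0],
    [0, 0, 0],
    [0, 0, 0],
    [0, 0, 0],
    [0, 0, 0]
  ],
  "gripper": 30,
  "grip_force": 50
}}

```text
clock: 5.03
ee_pos: [0.5508, -0.2321, 0.0106]
eef_rot: [-0.001, 0.717, -0.697, 0.003]
contact_force: [0.3, 0.1, -0.7]
gripper_width: 0.0392
```

Run:
```python
from h import *
show()
```

```text
t 5.03 p [ 0.5508 -0.2321  0.0106] yaw_y -178.38 z [ 0.005 -0.003 -1.   ] F [ 0.3  0.1 -0.7] w 0.0392 j [-0.14  0.5  -0.12  0.   -0.95  0.16]
```

Emit:
{"op": "jog_arm", "data": {
  "dp": [
    [0, 0, -0.3],
    [0, 0, -0.7],
    [0, 0, -0.9],
    [0, 0, -0.9],
    [0, 0, -0.9],
    [0, 0, -0.9],
    [0, 0, -0.9],
    [0, 0, -0.9],
    [0, 0, -0.6],
    [0, 0, -0.4],
    [0, 0, 0],
    [0, 0, 0]
  ],
  "dr": [
    [0, 0, 0],
    [0, 0, 0],
    [0, 0, 0],
    [0, 0, 0],
    [0, 0, 0],
    [0, 0, 0],
    [0, 0, 0],
    [0, 0, 0],
    [0, 0, 0],
    [0, 0, 0],
    [0, 0, 0],
    [0, 0, 0]
  ]
}}

```text
clock: 6.03
ee_pos: [0.5426, -0.2285, 0.2377]
eef_rot: [0.002, 0.716, -0.698, -0.009]
contact_force: [-0.5, 0.2, -6.1]
gripper_width: 0.0391
```

Run:
```python
from h import *
show()
plan([[.556,.0395,.235]],-169,14)
```

```text
t 6.03 p [ 0.5426 -0.2285  0.2377] yaw_y -178.59 z [-0.016  0.009 -1.   ] F [-0.5  0.2 -6.1] w 0.0391 j [-0.14  0.34  0.25 -0.01 -1.49  0.16]
dp [[-0.64,-0.05,0.01],[-0.64,-0.06,0.01],[-0.64,-0.06,0.01],[-0.63,-0.07,0.01],[-0.63,-0.08,0.01],[-0.63,-0.09,0.01],[-0.63,-0.09,0.01],[-0.63,-0.1,0.01],[-0.63,-0.11,0.01],[-0.63,-0.12,0.01],[-0.63,-0.12,0.01],[-0.63,-0.13,0.01],[-0.62,-0.14,0.01],[-0.62,-0.15,0.01]]
dr [[0.01,0.01,-0.11],[0.01,0.01,-0.11],[0.01,0.01,-0.11],[0.01,0.01,-0.11],[0.01,0.01,-0.11],[0.01,0.01,-0.11],[0.01,0.01,-0.11],[0.01,0.01,-0.11],[0.01,0.01,-0.11],[0.01,0.01,-0.11],[0.01,0.01,-0.11],[0.01,0.01,-0.11],[0.01,0.01,-0.11],[0.01,0.01,-0.11]]
```

Emit:
{"op": "jog_arm", "data": {
  "dp": [
    [-0.5, -0.05, 0],
    [-0.64, -0.06, 0],
    [-0.64, -0.06, 0],
    [-0.64, -0.07, 0],
    [-0.63, -0.08, 0],
    [-0.63, -0.09, 0],
    [-0.63, -0.09, 0],
    [-0.63, -0.1, 0],
    [-0.63, -0.11, 0],
    [-0.63, -0.12, 0],
    [-0.63, -0.12, 0],
    [-0.63, -0.13, 0],
    [-0.5, -0.14, 0],
    [-0.3, -0.1, 0],
    [0, 0, 0],
    [0, 0, 0]
  ],
  "dr": [
    [0.01, 0.01, -0.12],
    [0.01, 0.01, -0.12],
    [0.01, 0.01, -0.12],
    [0.01, 0.01, -0.12],
    [0.01, 0.01, -0.12],
    [0.01, 0.01, -0.12],
    [0.01, 0.01, -0.12],
    [0.01, 0.01, -0.12],
    [0.01, 0.01, -0.12],
    [0.01, 0.01, -0.12],
    [0.01, 0.01, -0.12],
    [0.01, 0.01, -0.12],
    [0.01, 0.01, -0.12],
    [0, 0, 0],
    [0, 0, 0],
    [0, 0, 0]
  ]
}}

```text
clock: 7.37
ee_pos: [0.5411, 0.0361, 0.2105]
eef_rot: [0.015, 0.771, -0.636, -0.02]
contact_force: [-0.1, 0.8, -4.2]
gripper_width: 0.0394
```

Run:
```python
from h import *
show()
plan([[.556,.0395,.235]],-169,4)
```

```text
t 7.37 p [0.5411 0.0361 0.2105] yaw_y -169.05 z [-0.051  0.002 -0.999] F [-0.1  0.8 -4.2] w 0.0394 j [ 0.34  0.28  0.1  -0.02 -1.43 -0.15]
dp [[-0.01,-0.12,-0.21],[-0.01,-0.12,-0.21],[-0.01,-0.12,-0.21],[0.0,-0.13,-0.21]]
dr [[0.12,0.03,0.0],[0.12,0.03,0.0],[0.12,0.03,0.0],[0.12,0.03,0.0]]
```

Emit:
{"op": "jog_arm", "data": {
  "dp": [
    [0, -0.12, -0.22],
    [0, -0.12, -0.22],
    [0, -0.12, -0.22],
    [0, -0.12, -0.22],
    [0, 0, 0],
    [0, 0, 0]
  ],
  "dr": [
    [0.13, 0.03, 0],
    [0.13, 0.03, 0],
    [0.13, 0.03, 0],
    [0.13, 0.03, 0],
    [0, 0, 0],
    [0, 0, 0]
  ]
}}

```text
clock: 7.87
ee_pos: [0.5572, 0.0358, 0.239]
eef_rot: [-0.003, 0.77, -0.638, 0.004]
contact_force: [0.0, -0.3, -5.2]
gripper_width: 0.0394
```

Run:
```python
from h import *
show()
plan([[.556,.0395,.225]],-169,2)
s=eyes.camera('scene');np.savez('s2.npz',**s);p=eyes.camera('top')
def crop(p,X,r,k):
    u,v=proj(p,X)[0].astype(int);return cv2.resize(p['frame'][v-r:v+r,u-r:u+r],(k,k),interpolation=cv2.INTER_CUBIC)
save(np.hstack([crop(s,[.556,.04,.2],30,500),crop(p,[.556,.04,.2],40,300).repeat(1,0) if 0 else cv2.copyMakeBorder(crop(p,[.556,.0,.2],50,300),0,200,0,0,0)]),'c4.png',1)
for q in ['crank_hub','crank_mouth','crank_grip','shaft_tip']:
    for r in spotter.landmark_of(q,s)[:2]: print(q,r['score'],r['pixel'])
pp,R,_=pose();print('hub pred',proj(s,[pp[0],pp[1],pp[2]+.0084]),'tip pred',proj(s,[.556,.0395,.192]))
```

```text
t 7.87 p [0.5572 0.0358 0.239 ] yaw_y -169.32 z [ 0.01  -0.001 -1.   ] F [ 0.  -0.3 -5.2] w 0.0394 j [ 0.35  0.26  0.14  0.   -1.43 -0.16]
dp [[-0.07,0.01,0.23],[-0.07,0.01,0.23]]
dr [[-0.05,-0.01,-0.03],[-0.05,-0.01,-0.03]]
crank_hub 0.94 [247.9, 252.0]
crank_hub 0.89 [210.2, 207.4]
crank_mouth 0.96 [214.0, 266.4]
crank_mouth 0.94 [297.5, 180.9]
crank_grip 0.98 [272.4, 180.8]
crank_grip 0.87 [257.3, 231.3]
shaft_tip 0.98 [295.1, 185.1]
hub pred [[299.15793655 173.2951522 ]] tip pred [[299.0593505  185.55017981]]
```

View pics/c4.png

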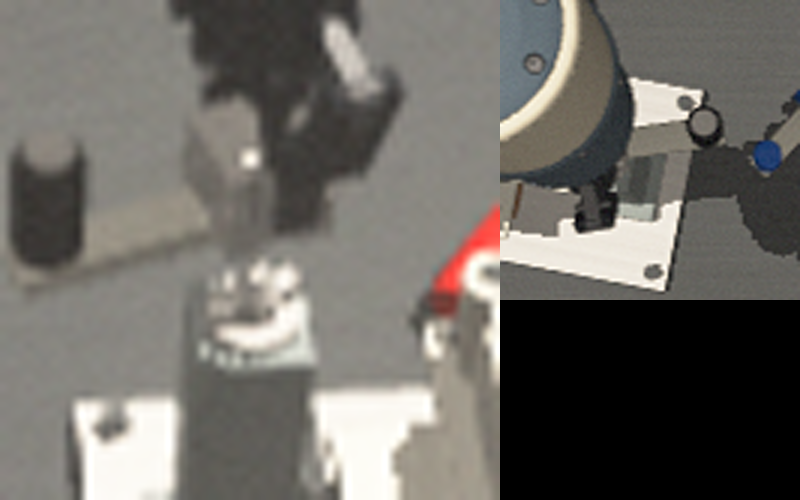

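The left crop shows the crank held just above the shaft: knob (45,195), hub's left faces (230,170), shaft tip (255,270). I'll compare the knob with the column in the same camera to get the relative offset.

```bash
cat > e.py <<'E'
from h import *
s=dict(np.load('s2.npz'));c=cloud(s);z=c[...,2]
k=(np.hypot(c[...,0]-.572,c[...,1]+.043)<.035)&(z>.278-.0)&(z<.30)
q=c[k];print('knob top',len(q),q.mean(0).round(4),cv2.minEnclosingCircle((q[:,:2]*1000).astype(np.float32)))
k=(np.hypot(c[...,0]-.572,c[...,1]+.043)<.03)&(z>.245)&(z<.274);q=c[k]
# vertical cylinder fit r=13
from scipy.optimize import least_squares
f=least_squares(lambda x:np.hypot(q[:,0]-x[0],q[:,1]-x[1])-.013,[.572,-.043],loss='soft_l1',f_scale=.002);print('knob side fit',len(q),f.x)
k=(np.hypot(c[...,0]-.556,c[...,1]-.04)<.04)&(z>.155)&(z<.1745);q=c[k]
print('col',len(q),cv2.minAreaRect((q[:,:2]*1000).astype(np.float32)))
k=(np.hypot(c[...,0]-.556,c[...,1]-.04)<.025)&(z>.1755)&(z<.196);q=c[k]
print('shaft',len(q),q.mean(0),cv2.minAreaRect((q[:,:2]*1000).astype(np.float32)))
# camera blue-ish pixel of tip: highest shaft points
i=np.argsort(-q[:,2])[:6];print(q[i].round(4))
for n,X in dict(knobtop=[.572,-.043,.2844],tip=[.556,.0395,.192],shoulder=[.556,.0395,.171]).items(): print(n,proj(s,X))
E
python3 e.py
```

```text
knob top 58 [ 0.5753 -0.0435  0.2847] ((573.7649536132812, -42.71561050415039), 13.701828002929688)
knob side fit 64 [ 0.57138826 -0.04231259]
col 138 ((556.820556640625, 39.762847900390625), (44.08069610595703, 47.00653839111328), 80.45870208740234)
shaft 49 [0.55807831 0.03848941 0.18330073] ((557.1488647460938, 40.00060272216797), (14.810928344726562, 36.70490264892578), 9.275323867797852)
[[0.555  0.0395 0.1934]
 [0.5534 0.0369 0.1923]
 [0.5585 0.0417 0.1921]
 [0.5562 0.0362 0.191 ]
 [0.5531 0.0434 0.1905]
 [0.5564 0.0393 0.1904]]
knobtop [[274.06327204 171.79848525]]
tip [[299.0593505  185.55017981]]
shoulder [[298.61627656 190.20285037]]
```

Emit:
{"op": "jog_arm", "data": {
  "dp": [
    [-0.07, 0.01, 0.2],
    [-0.07, 0.01, 0.2],
    [0, 0, 0],
    [0, 0, 0]
  ],
  "dr": [
    [-0.05, -0.01, 0.02],
    [-0.05, -0.01, 0],
    [0, 0, 0],
    [0, 0, 0]
  ]
}}

```text
clock: 8.5
ee_pos: [0.555, 0.0405, 0.2234]
eef_rot: [0.003, 0.769, -0.639, -0.002]
contact_force: [0.1, 0.2, -3.9]
gripper_width: 0.0392
```

Run:
```python
from h import *
show()
plan([[.5565,.0397,.208]],-169.5,4)
```

```text
t 8.5 p [0.555  0.0405 0.2234] yaw_y -169.43 z [-0.006 -0.002 -1.   ] F [ 0.1  0.2 -3.9] w 0.0392 j [ 0.35  0.27  0.11 -0.   -1.42 -0.17]
dp [[0.01,-0.01,0.13],[0.01,-0.01,0.13],[0.01,-0.01,0.13],[0.01,-0.01,0.13]]
dr [[0.01,0.0,0.0],[0.01,0.0,0.0],[0.01,0.0,0.0],[0.01,0.0,0.0]]
```

Emit:
{"op": "jog_arm", "data": {
  "dp": [
    [0.02, -0.02, 0.13],
    [0.01, -0.02, 0.13],
    [0, -0.01, 0.13],
    [0, -0.01, 0.1],
    [0, 0, 0],
    [0, 0, 0]
  ],
  "dr": [
    [0.03, 0, 0],
    [0.02, 0, 0],
    [0.02, 0, 0],
    [0, 0, 0],
    [0, 0, 0],
    [0, 0, 0]
  ]
}}

```text
clock: 9.0
ee_pos: [0.5567, 0.0398, 0.2063]
eef_rot: [0.0, 0.769, -0.639, 0.0]
contact_force: [-0.0, -1.3, -4.3]
gripper_width: 0.0391
```

Run:
```python
from h import *
show()
plan([[.5565,.0397,.195]],-169.5,6)
```

```text
t 9.0 p [0.5567 0.0398 0.2063] yaw_y -169.42 z [ 0.001 -0.001 -1.   ] F [-0.  -1.3 -4.3] w 0.0391 j [ 0.35  0.28  0.08  0.   -1.37 -0.17]
dp [[0.0,0.0,0.06],[0.0,0.0,0.06],[0.0,0.0,0.06],[0.0,0.0,0.06],[0.0,0.0,0.06],[0.0,0.0,0.06]]
dr [[0.0,0.0,0.0],[0.0,0.0,0.0],[0.0,0.0,0.0],[0.0,0.0,0.0],[0.0,0.0,0.0],[0.0,0.0,0.0]]
```

Well aligned; inserting gently.

Emit:
{"op": "jog_arm", "data": {
  "dp": [
    [0, 0, 0.1],
    [0, 0, 0.1],
    [0, 0, 0.1],
    [0, 0, 0.1],
    [0, 0, 0.05]
  ],
  "dr": [
    [0, 0, 0],
    [0, 0, 0],
    [0, 0, 0],
    [0, 0, 0],
    [0, 0, 0]
  ]
}}

```text
clock: 9.42
ee_pos: [0.5572, 0.0397, 0.1925]
eef_rot: [-0.0, 0.769, -0.639, 0.001]
contact_force: [-2.1, 0.8, 0.7]
gripper_width: 0.0391
```

Run:
```python
from h import *
show()
```

```text
t 9.42 p [0.5572 0.0397 0.1925] yaw_y -169.42 z [ 0.002 -0.001 -1.   ] F [-2.1  0.8  0.7] w 0.0391 j [ 0.35  0.28  0.05  0.   -1.33 -0.17]
```

Emit:
{"op": "jog_arm", "data": {
  "dp": [
    [0, 0, 0.06],
    [0, 0, 0.06],
    [0, 0, 0.06]
  ],
  "dr": [
    [0, 0, 0],
    [0, 0, 0],
    [0, 0, 0]
  ]
}}

```text
clock: 9.67
ee_pos: [0.5574, 0.0395, 0.1918]
eef_rot: [-0.002, 0.77, -0.638, 0.003]
contact_force: [-5.7, 1.6, 8.0]
gripper_width: 0.0394
```

Emit:
{"op": "jog_arm", "data": {
  "dp": [
    [0, 0, 0.06],
    [0, 0, 0.06]
  ],
  "dr": [
    [0, 0, 0],
    [0, 0, 0]
  ]
}}

```text
clock: 9.83
ee_pos: [0.5574, 0.0396, 0.192]
eef_rot: [-0.003, 0.77, -0.638, 0.004]
contact_force: [-4.0, 1.1, 5.1]
gripper_width: 0.0396
```

Emit:
{"op": "jog_arm", "data": {
  "dp": [
    [0, 0.06, 0],
    [0, 0.06, 0.05],
    [0, 0.03, 0.06],
    [0, 0, 0.06]
  ],
  "dr": [
    [-0.02, 0, 0],
    [-0.02, 0, 0],
    [0, 0, 0],
    [0, 0, 0]
  ]
}}

```text
clock: 10.17
ee_pos: [0.5531, 0.039, 0.187]
eef_rot: [-0.002, 0.77, -0.638, 0.003]
contact_force: [-0.3, 0.7, -4.3]
gripper_width: 0.0393
```

Run:
```python
from h import *
show();print(env.get_state()['torque'])
```

```text
t 10.17 p [0.5531 0.039  0.187 ] yaw_y -169.29 z [ 0.008 -0.    -1.   ] F [-0.3  0.7 -4.3] w 0.0393 j [ 0.35  0.28  0.02  0.   -1.31 -0.17]
[ 0.03969613  0.06672394 -0.04834919]
```

Emit:
{"op": "jog_arm", "data": {
  "dp": [
    [0, -0.01, 0.07],
    [0, 0, 0.07],
    [0, 0, 0.05]
  ],
  "dr": [
    [-0.03, 0, 0],
    [-0.03, 0, 0],
    [0, 0, 0]
  ]
}}

```text
clock: 10.42
ee_pos: [0.5531, 0.0389, 0.1814]
eef_rot: [0.001, 0.77, -0.638, 0.001]
contact_force: [-8.8, 2.2, 18.3]
gripper_width: 0.0393
```

Run:
```python
from h import *
show();print(env.get_state()['torque'])
```

```text
t 10.42 p [0.5531 0.0389 0.1814] yaw_y -169.27 z [ 0.001 -0.002 -1.   ] F [-8.8  2.2 18.3] w 0.0393 j [ 0.35  0.28  0.02  0.   -1.31 -0.17]
[ 1.00468511  3.39959984 -0.04731987]
```

Emit:
{"op": "jog_arm", "data": {
  "dp": [
    [0, 0, 0],
    [0, 0, 0],
    [0, 0, 0],
    [0, 0, -0.05],
    [0, 0, -0.3],
    [0, 0, -0.6],
    [0, 0, -0.8],
    [0, 0, -0.6],
    [0, 0, -0.3],
    [0, 0, 0],
    [0, 0, 0]
  ],
  "dr": [
    [0, 0, 0],
    [0, 0, 0],
    [0, 0, 0],
    [0, 0, 0],
    [0, 0, 0],
    [0, 0, 0],
    [0, 0, 0],
    [0, 0, 0],
    [0, 0, 0],
    [0, 0, 0],
    [0, 0, 0]
  ],
  "gripper": 66
}}

```text
clock: 11.33
ee_pos: [0.5557, 0.038, 0.2708]
eef_rot: [-0.001, 0.77, -0.638, 0.005]
contact_force: [-0.2, 0.0, -0.9]
gripper_width: 0.0658
```

```bash
cat > f.py <<'E'
from h import *
import sys
from scipy.optimize import least_squares
show()
s=eyes.camera('scene');c=cloud(s);z=c[...,2];t=eyes.camera('top');ct=cloud(t)
ctr=np.array([.5555,.0395])
f=s['frame'].astype(int).sum(-1)
def ana(s,m):
    c=cloud(s);z=c[...,2];f=s['frame'].astype(int).sum(-1)
    r=np.hypot(c[...,0]-ctr[0],c[...,1]-ctr[1])
    k=(r<.03)&(z>.203)&(z<.2145);q=c[k]
    if len(q)>9: print(m,'hub top',len(q),np.median(q[:,2]),cv2.minAreaRect((q[:,:2]*1000).astype(np.float32)))
    k=(r>.06)&(r<.105)&(z>.2225)&(z<.232);q=c[k]
    if len(q)>5: print(m,'knob top',len(q),np.median(q[:,2]),cv2.minEnclosingCircle((q[:,:2]*1000).astype(np.float32)))
    k=(r>.06)&(r<.1)&(z>.188)&(z<.222);q=c[k]
    if len(q)>9:
        g=least_squares(lambda x:np.hypot(q[:,0]-x[0],q[:,1]-x[1])-.013,q[:,:2].mean(0)-[.008,0],loss='soft_l1',f_scale=.002);print(m,'knob side fit',len(q),g.x.round(4))
    # lug and post
    y=np.array([np.sin(np.radians(9.3)),np.cos(np.radians(9.3))]);x=np.array([y[1],-y[0]])
    d=c[...,:2]-ctr;a=d@x;b=d@y
    for n,(a0,b0,ra,rb,z0,z1) in dict(post=(.045,.062,.006,.006,.08,.095),lug=(0,.068,.02,.008,.06,.1),flangefar=(0.07,.24,.02,.03,.07,.11)).items():
        k=(abs(a-a0)<ra)&(abs(b-b0)<rb)&(z>z0)&(z<z1);print(m,n,k.sum(),np.median(z[k]).round(4) if k.any() else '')
ana(s,'scene');ana(t,'top')
if len(sys.argv)>1:
    def crop(p,X,r,k):
        u,v=proj(p,X)[0].astype(int);return cv2.resize(p['frame'][v-r:v+r,u-r:u+r],(k,k),interpolation=cv2.INTER_CUBIC)
    save(np.hstack([crop(s,[.556,.04,.15],36,400),crop(t,[.556,.04,.15],36,400)]),sys.argv[1],1)
E
python3 f.py c5.png
```

```text
t 11.33 p [0.5557 0.038  0.2708] yaw_y -169.26 z [ 0.01  -0.004 -1.   ] F [-0.2  0.  -0.9] w 0.0658 j [ 0.35  0.25  0.2   0.01 -1.51 -0.17]
scene hub top 146 0.20794928085485598 ((555.5361328125, 39.36744689941406), (43.50270462036133, 40.32477569580078), 11.984331130981445)
scene knob top 51 0.22822496846548582 ((571.12939453125, -39.4146614074707), 13.163511276245117)
scene knob side fit 61 [ 0.5672 -0.0388]
scene post 10 0.0866
scene lug 49 0.072
scene flangefar 207 0.0875
top hub top 76 0.20880380931659892 ((551.05224609375, 25.68838882446289), (34.0445556640625, 14.084749221801758), 6.899130344390869)
top knob top 87 0.22834619792100913 ((564.7418212890625, -39.678794860839844), 12.663177490234375)
top knob side fit 19 [ 0.5448 -0.049 ]
top post 0 
top lug 0 
top flangefar 0
```

View pics/c5.png

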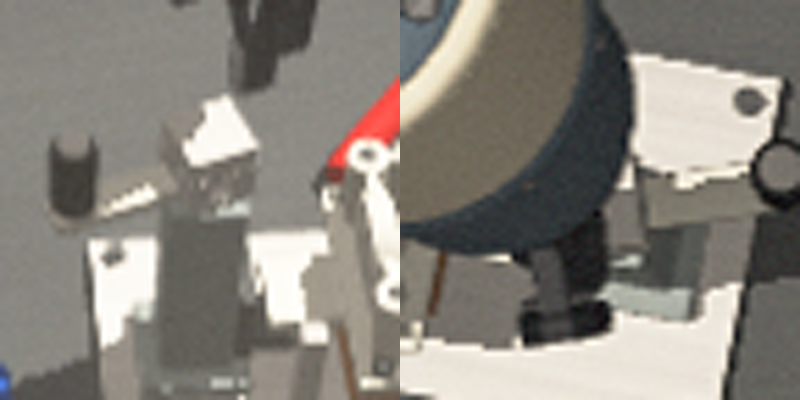

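The left crop shows the crank fully down on the shaft: hub (215,135), knob (73,175). The hub top reads 0.208, as expected. Next I go to the knob.

Run:
```python
from h import *
plan([[.5695,-.0393,.255]],-169.3,5)
```

```text
dp [[0.52,0.0,0.1],[0.52,0.0,0.1],[0.52,0.0,0.1],[0.52,0.0,0.1],[0.52,0.0,0.1]]
dr [[-0.01,-0.01,0.0],[-0.01,-0.01,0.0],[-0.01,-0.01,0.0],[-0.01,-0.01,0.0],[-0.01,-0.01,0.0]]
```

Emit:
{"op": "jog_arm", "data": {
  "dp": [
    [0.52, 0, 0.1],
    [0.52, 0, 0.1],
    [0.52, 0, 0.1],
    [0.52, 0, 0.1],
    [0.45, 0, 0.1],
    [0, 0, 0],
    [0, 0, 0]
  ],
  "dr": [
    [-0.02, -0.01, 0],
    [-0.02, -0.01, 0],
    [-0.02, -0.01, 0],
    [-0.02, -0.01, 0],
    [-0.02, -0.01, 0],
    [0, 0, 0],
    [0, 0, 0]
  ],
  "gripper": 56
}}

```text
clock: 12.02
ee_pos: [0.567, -0.0392, 0.2475]
eef_rot: [0.006, 0.771, -0.637, -0.005]
contact_force: [-0.2, 0.5, 0.2]
gripper_width: 0.056
```

Run:
```python
from h import *
show()
plan([[.5695,-.0393,.194]],-169.3,5)
```

```text
t 12.02 p [ 0.567  -0.0392  0.2475] yaw_y -169.16 z [-0.016 -0.002 -1.   ] F [-0.2  0.5  0.2] w 0.056 j [ 0.21  0.3   0.21 -0.   -1.5  -0.02]
dp [[0.0,-0.02,0.36],[0.0,-0.02,0.36],[0.0,-0.02,0.36],[0.0,-0.02,0.36],[0.0,-0.02,0.36]]
dr [[0.03,0.0,0.0],[0.03,0.0,0.0],[0.03,0.0,0.0],[0.03,0.0,0.0],[0.03,0.0,0.0]]
```

Emit:
{"op": "jog_arm", "data": {
  "dp": [
    [0, -0.02, 0.36],
    [0, -0.02, 0.36],
    [0, -0.02, 0.36],
    [0, -0.02, 0.36],
    [0, -0.02, 0.28],
    [0, 0, 0],
    [0, 0, 0]
  ],
  "dr": [
    [0.03, 0, 0],
    [0.03, 0, 0],
    [0.03, 0, 0],
    [0.03, 0, 0],
    [0.03, 0, 0],
    [0, 0, 0],
    [0, 0, 0]
  ]
}}

```text
clock: 12.6
ee_pos: [0.5676, -0.0351, 0.1915]
eef_rot: [0.001, 0.771, -0.636, -0.002]
contact_force: [-0.3, 0.1, 0.1]
gripper_width: 0.0561
```

Run:
```python
from h import *
show()
```

```text
t 12.6 p [ 0.5676 -0.0351  0.1915] yaw_y -169.04 z [-0.004  0.001 -1.   ] F [-0.3  0.1  0.1] w 0.0561 j [ 0.21  0.31  0.08 -0.   -1.35 -0.02]
```

Emit:
{"op": "jog_arm", "data": {
  "dp": [
    [0.08, 0, -0.05],
    [0.06, 0, -0.04],
    [0, 0, 0],
    [0, 0, 0]
  ],
  "dr": [
    [0, 0, 0],
    [0, 0, 0],
    [0, 0, 0],
    [0, 0, 0]
  ]
}}

```text
clock: 12.93
ee_pos: [0.5692, -0.0388, 0.1962]
eef_rot: [0.0, 0.772, -0.636, -0.001]
contact_force: [0.2, 0.4, -0.4]
gripper_width: 0.0559
```

Emit:
{"op": "jog_arm", "data": {
  "dp": [
    [0, 0, 0],
    [0, 0, 0],
    [0, 0, 0],
    [0, 0, 0],
    [0, 0, 0],
    [0, 0, 0]
  ],
  "dr": [
    [0, 0, 0],
    [0, 0, 0],
    [0, 0, 0],
    [0, 0, 0],
    [0, 0, 0],
    [0, 0, 0]
  ],
  "gripper": 18,
  "grip_force": 25
}}

```text
clock: 13.43
ee_pos: [0.5696, -0.039, 0.1974]
eef_rot: [-0.0, 0.772, -0.636, -0.0]
contact_force: [0.5, -0.6, 0.5]
gripper_width: 0.0253
```

```bash
cat >> h.py <<'E'
def wind(c,deg,n,zt,yaw=-169,r=.08):
    """rows for n steps of deg/n clockwise about c from the present pose; goes by the circle, correcting radius,z,tilt on the way"""
    p,R,s=pose();d=p[:2]-c;a=np.arctan2(d[1],d[0]);r0=np.hypot(*d);print('ang',np.degrees(a).round(1),'r',r0.round(4))
    rv=(R.inv()*down(yaw)).as_rotvec()/np.radians(6);R1=down(yaw);q=p
    D=[];T=[]
    for i in range(n):
        f=min(1,(i+1)/4);an=a-np.radians(deg)*(i+1)/n;rr=r0+(r-r0)*f
        w=np.array([c[0]+rr*np.cos(an),c[1]+rr*np.sin(an),p[2]+(zt-p[2])*f])
        D.append([round(float(x),2)+0. for x in R1.inv().apply(w-q)/.03]);q=w
        T.append([round(float(x),2)+0. for x in (rv/4 if i<4 else rv*0)])
    print(str(D).replace(' ',''));print(str(T).replace(' ',''))
E
python3 - <<'E'
from h import *
show()
wind(np.array([.5545,.0392]),90,12,.194)
E
```

```text
t 13.43 p [ 0.5696 -0.039   0.1974] yaw_y -168.99 z [-0.     0.001 -1.   ] F [ 0.5 -0.6  0.5] w 0.0253 j [ 0.2   0.31  0.1  -0.   -1.36 -0.01]
ang -79.0 r 0.0796
[[-0.02,0.35,0.03],[-0.06,0.34,0.03],[-0.11,0.33,0.03],[-0.15,0.31,0.03],[-0.19,0.29,0.0],[-0.23,0.26,0.0],[-0.26,0.23,0.0],[-0.29,0.19,0.0],[-0.31,0.15,0.0],[-0.33,0.11,0.0],[-0.34,0.07,0.0],[-0.35,0.02,0.0]]
[[0.0,0.0,0.0],[0.0,0.0,0.0],[0.0,0.0,0.0],[0.0,0.0,0.0],[0.0,0.0,0.0],[0.0,0.0,0.0],[0.0,0.0,0.0],[0.0,0.0,0.0],[0.0,0.0,0.0],[0.0,0.0,0.0],[0.0,0.0,0.0],[0.0,0.0,0.0]]
```

Emit:
{"op": "jog_arm", "data": {
  "dp": [
    [-0.02, 0.35, 0],
    [-0.06, 0.34, 0],
    [-0.11, 0.33, 0],
    [-0.15, 0.31, 0],
    [-0.19, 0.29, 0],
    [-0.23, 0.26, 0]
  ],
  "dr": [
    [0, 0, 0],
    [0, 0, 0],
    [0, 0, 0],
    [0, 0, 0],
    [0, 0, 0],
    [0, 0, 0]
  ]
}}

```text
clock: 13.93
ee_pos: [0.5125, -0.0287, 0.1977]
eef_rot: [-0.002, 0.771, -0.636, 0.003]
contact_force: [2.1, -1.9, -0.6]
gripper_width: 0.0252
```

Run:
```python
from h import *
show()
wind(np.array([.5545,.0392]),120,16,.195)
```

```text
t 13.93 p [ 0.5125 -0.0287  0.1977] yaw_y -169.05 z [ 0.008 -0.002 -1.   ] F [ 2.1 -1.9 -0.6] w 0.0252 j [ 0.25  0.19 -0.06  0.   -1.31 -0.06]
ang -121.8 r 0.0799
[[-0.25,0.24,0.02],[-0.28,0.21,0.02],[-0.31,0.17,0.02],[-0.33,0.13,0.02],[-0.34,0.08,0.0],[-0.35,0.04,0.0],[-0.35,-0.01,0.0],[-0.34,-0.05,0.0],[-0.33,-0.1,0.0],[-0.32,-0.14,0.0],[-0.3,-0.18,0.0],[-0.27,-0.22,0.0],[-0.24,-0.25,0.0],[-0.2,-0.28,0.0],[-0.17,-0.31,0.0],[-0.12,-0.33,0.0]]
[[-0.02,-0.01,0.0],[-0.02,-0.01,0.0],[-0.02,-0.01,0.0],[-0.02,-0.01,0.0],[0.0,0.0,0.0],[0.0,0.0,0.0],[0.0,0.0,0.0],[0.0,0.0,0.0],[0.0,0.0,0.0],[0.0,0.0,0.0],[0.0,0.0,0.0],[0.0,0.0,0.0],[0.0,0.0,0.0],[0.0,0.0,0.0],[0.0,0.0,0.0],[0.0,0.0,0.0]]
```

Excellent: radius 79.9 mm, small forces. Continuing.

Emit:
{"op": "jog_arm", "data": {
  "dp": [
    [-0.25, 0.24, 0],
    [-0.28, 0.21, 0],
    [-0.31, 0.17, 0],
    [-0.33, 0.13, 0],
    [-0.34, 0.08, 0],
    [-0.35, 0.04, 0],
    [-0.35, -0.01, 0],
    [-0.34, -0.05, 0],
    [-0.33, -0.1, 0],
    [-0.32, -0.14, 0]
  ],
  "dr": [
    [-0.02, -0.01, 0],
    [-0.02, -0.01, 0],
    [-0.02, -0.01, 0],
    [-0.02, -0.01, 0],
    [0, 0, 0],
    [0, 0, 0],
    [0, 0, 0],
    [0, 0, 0],
    [0, 0, 0],
    [0, 0, 0]
  ]
}}

```text
clock: 14.77
ee_pos: [0.4774, 0.07, 0.1984]
eef_rot: [-0.003, 0.772, -0.636, 0.004]
contact_force: [10.8, -7.2, -6.9]
gripper_width: 0.0253
```

Run:
```python
from h import *
show()
wind(np.array([.5545,.0392]),120,16,.195)
```

```text
t 14.77 p [0.4774 0.07   0.1984] yaw_y -168.97 z [ 0.01  -0.002 -1.   ] F [10.8 -7.2 -6.9] w 0.0253 j [ 0.48  0.13 -0.14  0.01 -1.3  -0.29]
ang 158.2 r 0.0831
[[-0.27,-0.23,0.03],[-0.24,-0.27,0.03],[-0.2,-0.29,0.03],[-0.16,-0.31,0.03],[-0.14,-0.32,0.0],[-0.1,-0.34,0.0],[-0.05,-0.34,0.0],[-0.01,-0.35,0.0],[0.04,-0.35,0.0],[0.08,-0.34,0.0],[0.13,-0.32,0.0],[0.17,-0.31,0.0],[0.21,-0.28,0.0],[0.24,-0.25,0.0],[0.27,-0.22,0.0],[0.3,-0.18,0.0]]
[[-0.02,-0.01,0.0],[-0.02,-0.01,0.0],[-0.02,-0.01,0.0],[-0.02,-0.01,0.0],[0.0,0.0,0.0],[0.0,0.0,0.0],[0.0,0.0,0.0],[0.0,0.0,0.0],[0.0,0.0,0.0],[0.0,0.0,0.0],[0.0,0.0,0.0],[0.0,0.0,0.0],[0.0,0.0,0.0],[0.0,0.0,0.0],[0.0,0.0,0.0],[0.0,0.0,0.0]]
```

Emit:
{"op": "jog_arm", "data": {
  "dp": [
    [-0.26, -0.27, 0],
    [-0.22, -0.3, 0],
    [-0.18, -0.31, 0],
    [-0.14, -0.33, 0],
    [-0.11, -0.34, 0],
    [-0.07, -0.35, 0],
    [-0.02, -0.36, 0],
    [0.02, -0.36, 0]
  ],
  "dr": [
    [-0.02, -0.01, 0],
    [-0.02, -0.01, 0],
    [-0.02, -0.01, 0],
    [-0.02, -0.01, 0],
    [0, 0, 0],
    [0, 0, 0],
    [0, 0, 0],
    [0, 0, 0]
  ]
}}

```text
clock: 15.43
ee_pos: [0.5458, 0.1215, 0.1975]
eef_rot: [0.005, 0.773, -0.634, -0.005]
contact_force: [-3.1, -3.4, 1.0]
gripper_width: 0.0248
```

Run:
```python
from h import *
show()
wind(np.array([.5545,.0392]),82.5,11,.196)
```

```text
t 15.43 p [0.5458 0.1215 0.1975] yaw_y -168.66 z [-0.014 -0.002 -1.   ] F [-3.1 -3.4  1. ] w 0.0248 j [ 0.5   0.29  0.08 -0.01 -1.37 -0.3 ]
ang 96.0 r 0.0828
[[0.08,-0.35,0.01],[0.12,-0.34,0.01],[0.16,-0.31,0.01],[0.2,-0.29,0.01],[0.22,-0.27,0.0],[0.25,-0.24,0.0],[0.28,-0.21,0.0],[0.31,-0.17,0.0],[0.32,-0.13,0.0],[0.34,-0.08,0.0],[0.35,-0.04,0.0]]
[[0.03,0.0,0.01],[0.03,0.0,0.01],[0.03,0.0,0.01],[0.03,0.0,0.01],[0.0,0.0,0.0],[0.0,0.0,0.0],[0.0,0.0,0.0],[0.0,0.0,0.0],[0.0,0.0,0.0],[0.0,0.0,0.0],[0.0,0.0,0.0]]
```

Emit:
{"op": "jog_arm", "data": {
  "dp": [
    [0.08, -0.35, 0],
    [0.12, -0.34, 0],
    [0.16, -0.31, 0],
    [0.2, -0.29, 0],
    [0.23, -0.27, 0],
    [0.26, -0.24, 0],
    [0.29, -0.2, 0],
    [0.32, -0.16, 0],
    [0.33, -0.12, 0],
    [0.35, -0.07, 0]
  ],
  "dr": [
    [0.03, 0, 0],
    [0.03, 0, 0],
    [0.03, 0, 0],
    [0.03, 0, 0],
    [0, 0, 0],
    [0, 0, 0],
    [0, 0, 0],
    [0, 0, 0],
    [0, 0, 0],
    [0, 0, 0]
  ]
}}

```text
clock: 16.27
ee_pos: [0.6322, 0.0656, 0.1962]
eef_rot: [0.006, 0.775, -0.632, -0.005]
contact_force: [-6.4, -0.0, 4.3]
gripper_width: 0.0255
```

Run:
```python
from h import *
show()
wind(np.array([.555,.0403]),90,12,.196)
```

```text
t 16.27 p [0.6322 0.0656 0.1962] yaw_y -168.47 z [-0.015 -0.003 -1.   ] F [-6.4 -0.   4.3] w 0.0255 j [ 0.35  0.45  0.3  -0.   -1.44 -0.15]
ang 18.1 r 0.0812
[[0.35,-0.01,0.0],[0.35,0.04,0.0],[0.34,0.08,0.0],[0.33,0.12,0.0],[0.31,0.16,0.0],[0.29,0.2,0.0],[0.26,0.23,0.0],[0.23,0.26,0.0],[0.19,0.29,0.0],[0.15,0.31,0.0],[0.11,0.33,0.0],[0.07,0.34,0.0]]
[[0.04,0.0,0.02],[0.04,0.0,0.02],[0.04,0.0,0.02],[0.04,0.0,0.02],[0.0,0.0,0.0],[0.0,0.0,0.0],[0.0,0.0,0.0],[0.0,0.0,0.0],[0.0,0.0,0.0],[0.0,0.0,0.0],[0.0,0.0,0.0],[0.0,0.0,0.0]]
```

Emit:
{"op": "jog_arm", "data": {
  "dp": [
    [0.35, 0, 0],
    [0.35, 0.05, 0],
    [0.34, 0.09, 0],
    [0.33, 0.13, 0],
    [0.31, 0.17, 0],
    [0.29, 0.21, 0],
    [0.26, 0.24, 0],
    [0.22, 0.27, 0],
    [0.18, 0.3, 0],
    [0.14, 0.32, 0],
    [0.1, 0.33, 0]
  ],
  "dr": [
    [0.04, 0, 0.02],
    [0.04, 0, 0.02],
    [0.04, 0, 0.02],
    [0.04, 0, 0.02],
    [0, 0, 0],
    [0, 0, 0],
    [0, 0, 0],
    [0, 0, 0],
    [0, 0, 0],
    [0, 0, 0],
    [0, 0, 0]
  ]
}}

```text
clock: 17.18
ee_pos: [0.5874, -0.0357, 0.1961]
eef_rot: [-0.011, 0.772, -0.636, 0.002]
contact_force: [-0.3, 7.3, 2.2]
gripper_width: 0.0254
```

```bash
python3 f.py
python3 - <<'E'
from h import *
wind(np.array([.555,.0403]),90,12,.196)
E
```

```text
t 17.18 p [ 0.5874 -0.0357  0.1961] yaw_y -168.99 z [ 0.016  0.015 -1.   ] F [-0.3  7.3  2.2] w 0.0254 j [ 0.2   0.33  0.13 -0.01 -1.35 -0.  ]
scene hub top 144 0.20833021649303818 ((557.33984375, 37.477298736572266), (41.28018569946289, 42.0576171875), 25.462116241455078)
scene knob top 28 0.22734228638160797 ((594.1368408203125, -43.240413665771484), 23.264570236206055)
scene knob side fit 61 [ 0.5982 -0.034 ]
scene post 10 0.0857
scene lug 47 0.0738
scene flangefar 204 0.0871
top hub top 299 0.20953410794651045 ((553.199951171875, 37.266136169433594), (40.50019836425781, 39.7256965637207), 22.781278610229492)
top post 0 
top lug 78 0.0754
top flangefar 0 
ang -67.7 r 0.0825
[[0.03,0.36,0.0],[-0.02,0.36,0.0],[-0.07,0.35,0.0],[-0.11,0.33,0.0],[-0.13,0.32,0.0],[-0.17,0.3,0.0],[-0.21,0.28,0.0],[-0.25,0.25,0.0],[-0.28,0.21,0.0],[-0.3,0.17,0.0],[-0.32,0.13,0.0],[-0.34,0.09,0.0]]
[[-0.04,0.03,0.0],[-0.04,0.03,0.0],[-0.04,0.03,0.0],[-0.04,0.03,0.0],[0.0,0.0,0.0],[0.0,0.0,0.0],[0.0,0.0,0.0],[0.0,0.0,0.0],[0.0,0.0,0.0],[0.0,0.0,0.0],[0.0,0.0,0.0],[0.0,0.0,0.0]]
```

Emit:
{"op": "jog_arm", "data": {
  "dp": [
    [0.01, 0.36, 0],
    [-0.04, 0.36, 0],
    [-0.08, 0.35, 0],
    [-0.12, 0.33, 0],
    [-0.14, 0.32, 0],
    [-0.18, 0.3, 0],
    [-0.22, 0.27, 0],
    [-0.25, 0.24, 0],
    [-0.28, 0.2, 0],
    [-0.31, 0.16, 0]
  ],
  "dr": [
    [-0.04, 0.03, 0],
    [-0.04, 0.03, 0],
    [-0.04, 0.03, 0],
    [-0.04, 0.03, 0],
    [0, 0, 0],
    [0, 0, 0],
    [0, 0, 0],
    [0, 0, 0],
    [0, 0, 0],
    [0, 0, 0]
  ]
}}

```text
clock: 18.12
ee_pos: [0.4959, -0.0178, 0.1969]
eef_rot: [-0.003, 0.77, -0.638, 0.017]
contact_force: [-0.8, -4.4, 1.7]
gripper_width: 0.0253
```

Run:
```python
from h import *
show()
wind(np.array([.555,.0400]),90,12,.196)
```

```text
t 18.12 p [ 0.4959 -0.0178  0.1969] yaw_y -169.22 z [ 0.03  -0.018 -0.999] F [-0.8 -4.4  1.7] w 0.0253 j [ 0.3   0.14 -0.13  0.03 -1.27 -0.12]
ang -135.6 r 0.0827
[[-0.32,0.16,0.01],[-0.34,0.11,0.01],[-0.35,0.07,0.01],[-0.35,0.02,0.01],[-0.35,0.0,0.0],[-0.35,-0.05,0.0],[-0.34,-0.09,0.0],[-0.32,-0.14,0.0],[-0.3,-0.18,0.0],[-0.28,-0.21,0.0],[-0.24,-0.25,0.0],[-0.21,-0.28,0.0]]
[[-0.06,-0.06,-0.01],[-0.06,-0.06,-0.01],[-0.06,-0.06,-0.01],[-0.06,-0.06,-0.01],[0.0,0.0,0.0],[0.0,0.0,0.0],[0.0,0.0,0.0],[0.0,0.0,0.0],[0.0,0.0,0.0],[0.0,0.0,0.0],[0.0,0.0,0.0],[0.0,0.0,0.0]]
```

Emit:
{"op": "jog_arm", "data": {
  "dp": [
    [-0.32, 0.15, 0],
    [-0.34, 0.1, 0],
    [-0.35, 0.05, 0],
    [-0.35, 0.0, 0],
    [-0.35, -0.03, 0],
    [-0.34, -0.08, 0],
    [-0.33, -0.12, 0],
    [-0.31, -0.17, 0],
    [-0.28, -0.21, 0]
  ],
  "dr": [
    [-0.06, -0.06, -0.01],
    [-0.06, -0.06, -0.01],
    [-0.06, -0.06, -0.01],
    [-0.06, -0.06, -0.01],
    [0, 0, 0],
    [0, 0, 0],
    [0, 0, 0],
    [0, 0, 0],
    [0, 0, 0]
  ]
}}

```text
clock: 18.87
ee_pos: [0.4807, 0.0761, 0.1974]
eef_rot: [0.003, 0.772, -0.636, -0.003]
contact_force: [-2.2, -1.5, 2.6]
gripper_width: 0.0251
```

Run:
```python
from h import *
show()
wind(np.array([.555,.0400]),90,12,.196)
```

```text
t 18.87 p [0.4807 0.0761 0.1974] yaw_y -168.92 z [-0.008 -0.002 -1.   ] F [-2.2 -1.5  2.6] w 0.0251 j [ 0.48  0.15 -0.11 -0.   -1.32 -0.28]
ang 154.0 r 0.0826
[[-0.26,-0.25,0.01],[-0.22,-0.28,0.01],[-0.18,-0.3,0.01],[-0.14,-0.32,0.01],[-0.12,-0.33,0.0],[-0.07,-0.34,0.0],[-0.03,-0.35,0.0],[0.02,-0.35,0.0],[0.06,-0.34,0.0],[0.11,-0.33,0.0],[0.15,-0.31,0.0],[0.19,-0.29,0.0]]
[[0.02,0.0,0.0],[0.02,0.0,0.0],[0.02,0.0,0.0],[0.02,0.0,0.0],[0.0,0.0,0.0],[0.0,0.0,0.0],[0.0,0.0,0.0],[0.0,0.0,0.0],[0.0,0.0,0.0],[0.0,0.0,0.0],[0.0,0.0,0.0],[0.0,0.0,0.0]]
```

Emit:
{"op": "jog_arm", "data": {
  "dp": [
    [-0.25, -0.26, 0],
    [-0.21, -0.29, 0],
    [-0.17, -0.31, 0],
    [-0.13, -0.33, 0],
    [-0.1, -0.34, 0],
    [-0.05, -0.35, 0],
    [-0.01, -0.35, 0],
    [0.04, -0.35, 0],
    [0.08, -0.34, 0],
    [0.13, -0.33, 0]
  ],
  "dr": [
    [0.02, 0, 0],
    [0.02, 0, 0],
    [0.02, 0, 0],
    [0.02, 0, 0],
    [0.02, 0, 0],
    [0.02, 0, 0],
    [0, 0, 0],
    [0, 0, 0],
    [0, 0, 0],
    [0, 0, 0]
  ]
}}

```text
clock: 19.7
ee_pos: [0.5816, 0.1181, 0.1953]
eef_rot: [0.005, 0.773, -0.635, 0.004]
contact_force: [-4.9, -5.8, 3.5]
gripper_width: 0.0252
```

```bash
python3 f.py|grep -E 'lug|^t|post|hub'
python3 - <<'E'
from h import *
wind(np.array([.555,.0400]),90,12,.196)
E
```

```text
t 19.7 p [0.5816 0.1181 0.1953] yaw_y -168.77 z [ 0.    -0.013 -1.   ] F [-4.9 -5.8  3.5] w 0.0252 j [ 0.47  0.35  0.15  0.01 -1.37 -0.28]
scene hub top 140 0.20842735667400641 ((557.740234375, 42.40585708618164), (39.0671501159668, 42.86134338378906), 73.7047348022461)
scene post 11 0.0843
scene lug 48 0.0796
top hub top 310 0.20944395205904123 ((553.4328002929688, 42.25358200073242), (40.870792388916016, 39.74310302734375), 69.33985900878906)
top knob side fit 38 [0.5729 0.1155]
top post 16 0.0873
top lug 56 0.0812
top flangefar 0 
ang 70.5 r 0.0827
[[0.22,-0.28,-0.01],[0.25,-0.25,-0.01],[0.28,-0.21,-0.01],[0.31,-0.17,-0.01],[0.31,-0.15,0.0],[0.33,-0.11,0.0],[0.34,-0.07,0.0],[0.35,-0.02,0.0],[0.35,0.03,0.0],[0.34,0.07,0.0],[0.33,0.11,0.0],[0.31,0.16,0.0]]
[[0.0,-0.03,0.01],[0.0,-0.03,0.01],[0.0,-0.03,0.01],[0.0,-0.03,0.01],[0.0,0.0,0.0],[0.0,0.0,0.0],[0.0,0.0,0.0],[0.0,0.0,0.0],[0.0,0.0,0.0],[0.0,0.0,0.0],[0.0,0.0,0.0],[0.0,0.0,0.0]]
```

Emit:
{"op": "jog_arm", "data": {
  "dp": [
    [0.22, -0.29, 0],
    [0.25, -0.26, 0],
    [0.28, -0.22, 0],
    [0.31, -0.18, 0],
    [0.31, -0.15, 0],
    [0.33, -0.11, 0],
    [0.34, -0.06, 0],
    [0.35, -0.01, 0],
    [0.35, 0.04, 0],
    [0.34, 0.09, 0]
  ],
  "dr": [
    [0.0, -0.03, 0.01],
    [0.0, -0.03, 0.01],
    [0.0, -0.03, 0.01],
    [0.0, -0.03, 0.01],
    [0.02, 0, 0],
    [0.02, 0, 0],
    [0, 0, 0],
    [0, 0, 0],
    [0, 0, 0],
    [0, 0, 0]
  ]
}}

```text
clock: 20.63
ee_pos: [0.6362, 0.0377, 0.1959]
eef_rot: [-0.002, 0.772, -0.635, -0.003]
contact_force: [-3.0, 2.8, 5.5]
gripper_width: 0.025
```

Run:
```python
from h import *
show()
wind(np.array([.555,.0400]),90,12,.196)
```

```text
t 20.63 p [0.6362 0.0377 0.1959] yaw_y -168.86 z [-0.002  0.007 -1.   ] F [-3.   2.8  5.5] w 0.025 j [ 0.3   0.44  0.29 -0.01 -1.42 -0.1 ]
ang -1.6 r 0.0813
[[0.34,0.11,0.0],[0.32,0.15,0.0],[0.29,0.19,0.0],[0.27,0.23,0.0],[0.24,0.25,0.0],[0.21,0.28,0.0],[0.17,0.31,0.0],[0.13,0.33,0.0],[0.08,0.34,0.0],[0.04,0.35,0.0],[-0.01,0.35,0.0],[-0.05,0.34,0.0]]
[[0.0,0.02,0.01],[0.0,0.02,0.01],[0.0,0.02,0.01],[0.0,0.02,0.01],[0.0,0.0,0.0],[0.0,0.0,0.0],[0.0,0.0,0.0],[0.0,0.0,0.0],[0.0,0.0,0.0],[0.0,0.0,0.0],[0.0,0.0,0.0],[0.0,0.0,0.0]]
```

Emit:
{"op": "jog_arm", "data": {
  "dp": [
    [0.34, 0.11, 0],
    [0.32, 0.15, 0],
    [0.29, 0.2, 0],
    [0.27, 0.24, 0],
    [0.24, 0.26, 0],
    [0.21, 0.29, 0],
    [0.17, 0.31, 0],
    [0.13, 0.33, 0],
    [0.08, 0.34, 0],
    [0.04, 0.35, 0]
  ],
  "dr": [
    [0, 0.02, 0.01],
    [0, 0.02, 0.01],
    [0, 0.02, 0.01],
    [0, 0.02, 0.01],
    [0, 0, 0],
    [0, 0, 0],
    [0, 0, 0],
    [0, 0, 0],
    [0, 0, 0],
    [0, 0, 0]
  ]
}}

```text
clock: 21.47
ee_pos: [0.5799, -0.0376, 0.1971]
eef_rot: [-0.012, 0.771, -0.636, 0.007]
contact_force: [2.4, 0.3, 1.6]
gripper_width: 0.0251
```

```bash
python3 f.py|grep -E 'lug|^t|post|far|hub'
python3 - <<'E'
from h import *
wind(np.array([.555,.0400]),60,8,.196)
E
```

```text
t 21.47 p [ 0.5799 -0.0376  0.1971] yaw_y -169.04 z [ 0.026  0.01  -1.   ] F [2.4 0.3 1.6] w 0.0251 j [ 0.2   0.31  0.1  -0.01 -1.33 -0.01]
scene hub top 145 0.20807947697655957 ((555.7854614257812, 38.50971603393555), (42.478939056396484, 42.59230041503906), 19.10781478881836)
scene post 12 0.0853
scene lug 48 0.0828
scene flangefar 201 0.0884
top hub top 160 0.20913601009447325 ((544.300537109375, 35.022178649902344), (22.093976974487305, 39.38209915161133), 17.307777404785156)
top post 0 
top lug 20 0.0844
top flangefar 0 
ang -73.0 r 0.0812
[[0.0,0.35,0.01],[-0.04,0.35,0.01],[-0.09,0.34,0.01],[-0.13,0.32,0.01],[-0.16,0.31,0.0],[-0.2,0.28,0.0],[-0.24,0.26,0.0],[-0.27,0.22,0.0]]
[[-0.06,0.01,0.0],[-0.06,0.01,0.0],[-0.06,0.01,0.0],[-0.06,0.01,0.0],[0.0,0.0,0.0],[0.0,0.0,0.0],[0.0,0.0,0.0],[0.0,0.0,0.0]]
```

Emit:
{"op": "jog_arm", "data": {
  "dp": [
    [0, 0.35, 0],
    [-0.05, 0.35, 0],
    [-0.1, 0.34, 0],
    [-0.14, 0.32, 0],
    [-0.17, 0.31, 0],
    [-0.21, 0.28, 0],
    [-0.24, 0.25, 0],
    [-0.27, 0.22, 0],
    [-0.15, 0.1, 0]
  ],
  "dr": [
    [-0.06, 0.01, 0],
    [-0.06, 0.01, 0],
    [-0.06, 0.01, 0],
    [-0.06, 0.01, 0],
    [0, 0, 0],
    [0, 0, 0],
    [0, 0, 0],
    [0, 0, 0],
    [0, 0, 0]
  ]
}}

```text
clock: 22.32
ee_pos: [0.4933, -0.0145, 0.1977]
eef_rot: [0.0, 0.771, -0.637, 0.003]
contact_force: [2.9, -0.2, 2.0]
gripper_width: 0.0254
```

```bash
cat > g.py <<'E'
from h import *
# plane of casing: flange points & lug, compared with gauge post, scene camera, tilt along stand y
s=eyes.camera('scene');c=cloud(s);z=c[...,2];ctr=np.array([.5555,.0395])
y=np.array([np.sin(np.radians(9.3)),np.cos(np.radians(9.3))]);x=np.array([y[1],-y[0]])
d=c[...,:2]-ctr;a=d@x;b=d@y
def m(a0,b0,ra,rb): 
    k=(abs(a-a0)<ra)&(abs(b-b0)<rb)&(z>.06)&(z<.1);return k.sum(),np.median(z[k]) if k.any() else None
# side flange strip (near camera)
k=(a>.055)&(a<.085)&(b>.09)&(b<.34)&(z>.07)&(z<.1);q=np.polyfit(b[k],z[k],1);print('flange strip n',k.sum(),'slope',q[0],'z at lug',np.polyval(q,.065),'z at far',np.polyval(q,.265))
print('lug',m(0,.066,.02,.01),'post',m(.045,.062,.005,.005))
E
python3 f.py|grep -E 'lug|^t|post|far|hub';python3 g.py
python3 - <<'E'
from h import *
wind(np.array([.555,.0400]),60,8,.196)
E
```

```text
t 22.32 p [ 0.4933 -0.0145  0.1977] yaw_y -169.15 z [ 0.005 -0.005 -1.   ] F [ 2.9 -0.2  2. ] w 0.0254 j [ 0.29  0.15 -0.11  0.01 -1.31 -0.11]
scene hub top 144 0.20826458946337956 ((555.7200317382812, 39.117774963378906), (39.9213752746582, 44.636356353759766), 42.14402389526367)
scene post 14 0.0865
scene lug 49 0.085
scene flangefar 200 0.0884
top post 0 
top lug 0 
top flangefar 59 0.0876
flange strip n 454 slope -0.005392250175871 z at lug 0.08753486198670098 z at far 0.08645641195152678
lug (np.int64(64), np.float64(0.08492504810270643)) post (np.int64(16), np.float64(0.08449631697014204))
ang -138.2 r 0.0822
[[-0.33,0.15,0.01],[-0.34,0.1,0.01],[-0.35,0.06,0.01],[-0.35,0.01,0.01],[-0.35,-0.02,0.0],[-0.34,-0.06,0.0],[-0.33,-0.11,0.0],[-0.31,-0.15,0.0]]
[[-0.01,-0.01,0.0],[-0.01,-0.01,0.0],[-0.01,-0.01,0.0],[-0.01,-0.01,0.0],[0.0,0.0,0.0],[0.0,0.0,0.0],[0.0,0.0,0.0],[0.0,0.0,0.0]]
```

Emit:
{"op": "jog_arm", "data": {
  "dp": [
    [-0.33, 0.13, 0],
    [-0.34, 0.08, 0],
    [-0.3, 0.04, 0],
    [0, 0, 0],
    [0, 0, 0],
    [0, 0, 0]
  ],
  "dr": [
    [-0.01, -0.01, 0],
    [-0.01, -0.01, 0],
    [0, 0, 0],
    [0, 0, 0],
    [0, 0, 0],
    [0, 0, 0]
  ]
}}

```text
clock: 22.97
ee_pos: [0.4785, 0.0097, 0.1977]
eef_rot: [0.007, 0.771, -0.637, 0.001]
contact_force: [-0.3, -0.6, 3.9]
gripper_width: 0.0252
```

```bash
python3 f.py c6.png|grep -E 'lug|^t|post|far|hub';python3 g.py
```

```text
t 22.97 p [0.4785 0.0097 0.1977] yaw_y -169.17 z [-0.007 -0.012 -1.   ] F [-0.3 -0.6  3.9] w 0.0252 j [ 0.36  0.13 -0.14  0.01 -1.31 -0.17]
scene hub top 144 0.2078815326310739 ((554.2061157226562, 38.97401428222656), (40.93378448486328, 41.25351333618164), 23.426021575927734)
scene post 12 0.0871
scene lug 50 0.0858
scene flangefar 198 0.0885
top hub top 36 0.20899551283290346 ((567.2113037109375, 27.281112670898438), (24.311290740966797, 10.911454200744629), 51.499996185302734)
top post 17 0.0887
top lug 0 
top flangefar 58 0.0874
flange strip n 454 slope -0.007215719912799296 z at lug 0.08814222644175232 z at far 0.08669908245919246
lug (np.int64(65), np.float64(0.08603033410642066)) post (np.int64(17), np.float64(0.0805991595345685))
```

View pics/c6.png

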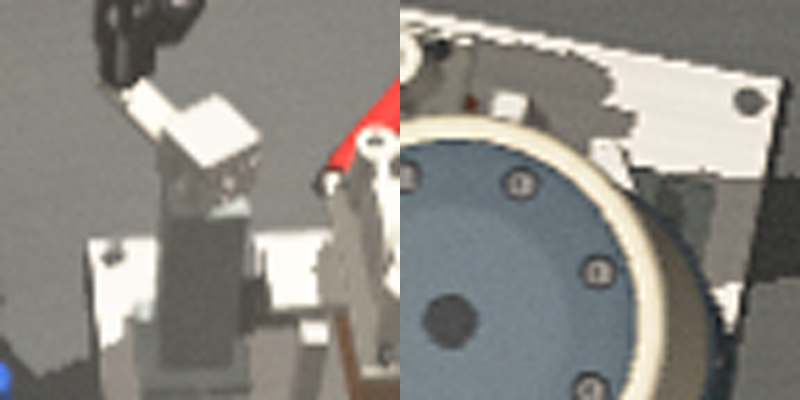

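The left crop shows the knob held at (125,60), the hub seated at (215,130) and the casing raised. The lug reads about 0.0868 once corrected for the start reading, so I'm letting go.

Emit:
{"op": "jog_arm", "data": {
  "dp": [
    [0, 0, 0],
    [0, 0, 0],
    [0, 0, 0],
    [0, 0, 0],
    [0, 0, -0.2],
    [0, 0, -0.5],
    [0, 0, -0.8],
    [0, 0, -0.8],
    [0, 0, -0.8],
    [0, 0, -0.5],
    [0, 0, 0],
    [0, 0, 0],
    [0, 0, 0]
  ],
  "dr": [
    [0, 0, 0],
    [0, 0, 0],
    [0, 0, 0],
    [0, 0, 0],
    [0, 0, 0],
    [0, 0, 0],
    [0, 0, 0],
    [0, 0, 0],
    [0, 0, 0],
    [0, 0, 0],
    [0, 0, 0],
    [0, 0, 0],
    [0, 0, 0]
  ],
  "gripper": 56
}}

```text
clock: 24.2
ee_pos: [0.4757, 0.0104, 0.3066]
eef_rot: [0.012, 0.77, -0.638, -0.005]
contact_force: [0.3, -0.3, 0.3]
gripper_width: 0.0561
```

Emit:
{"op": "jog_arm", "data": {
  "dp": [
    [0.5, 0.4, -0.2],
    [0.8, 0.6, 0],
    [0.8, 0.6, 0],
    [0.8, 0.6, 0],
    [0.5, 0.4, 0],
    [0, 0, 0],
    [0, 0, 0],
    [0, 0, 0],
    [0, 0, 0]
  ],
  "dr": [
    [0, 0, 0],
    [0, 0, 0],
    [0, 0, 0],
    [0, 0, 0],
    [0, 0, 0],
    [0, 0, 0],
    [0, 0, 0],
    [0, 0, 0],
    [0, 0, 0]
  ]
}}

```text
clock: 24.95
ee_pos: [0.4119, -0.1072, 0.307]
eef_rot: [0.018, 0.771, -0.637, -0.011]
contact_force: [-0.8, 0.4, 0.2]
gripper_width: 0.0563
```

```bash
python3 f.py c7.png;python3 g.py; python3 g.py
```

```text
t 24.95 p [ 0.4119 -0.1072  0.307 ] yaw_y -169.17 z [-0.04  -0.013 -0.999] F [-0.8  0.4  0.2] w 0.0563 j [ 0.12  0.02  0.02  0.01 -1.61  0.07]
scene hub top 146 0.2078850202116918 ((555.9541625976562, 39.469078063964844), (40.13541793823242, 40.325008392333984), 20.405515670776367)
scene knob top 44 0.227456549751048 ((482.2065124511719, 8.714336395263672), 12.853708267211914)
scene knob side fit 63 [0.4793 0.0091]
scene post 11 0.0862
scene lug 54 0.0852
scene flangefar 202 0.0883
top hub top 307 0.20939200684750212 ((551.0856323242188, 38.86952209472656), (39.59150695800781, 40.0715446472168), 22.274919509887695)
top knob top 77 0.2280930126465655 ((477.0996398925781, 8.514684677124023), 12.420831680297852)
top post 19 0.087
top lug 96 0.087
top flangefar 58 0.0869
flange strip n 451 slope -0.005427555078595146 z at lug 0.08776973699443924 z at far 0.08668422597872022
lug (np.int64(64), np.float64(0.08552561715724594)) post (np.int64(14), np.float64(0.08329262691134695))
flange strip n 463 slope -0.006218628048161223 z at lug 0.08800371220495308 z at far 0.08675998659532083
lug (np.int64(65), np.float64(0.08550322805707572)) post (np.int64(18), np.float64(0.08178035704485573))
```

View pics/c7.png

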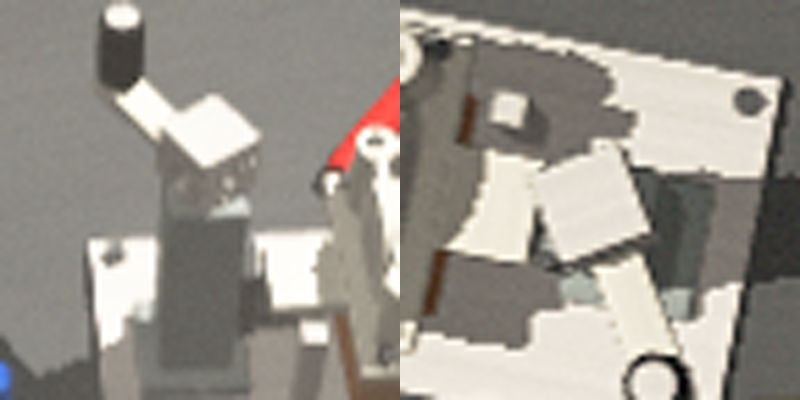

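The crank is seated with nothing touching it: hub (595,205) and knob (655,385) in the top crop. The top camera puts the lug, gauge post and far end all at 0.087. Handing in.

```bash
python3 -c "
from h import *
print(job_done())"
```

```text
the job is handed in; nothing more can be done
None
```

The job is done and handed in at about 25 s of the 72 s allowed; no verdict was reported.

I fitted the steel crank with the black knob onto the jack's shaft, with its claws over the cross bar. I then took it by the knob, wound it about 2.2 turns clockwise, let go and moved the arm clear.

**Last checks:**
- **Crank seat:** the hub top reads 0.208–0.209 m, and 0.209 m is fully home.
- **Casing level:** the top camera puts the lug at 0.0870 m, the gauge post at 0.0870 m and the far end at 0.0869 m.
- **Tilt:** the slope along the flange is about 0.006 rad, against a limit of 0.018 rad.
- **Forces:** the highest wrist force I read was about 20 N, while seating the crank, and about 15 N while winding. These are readings at the end of each move only.

**What went wrong or disagreed:**
- **Insertion:** the crank stopped once, about 11 mm short of the seat. Moving it about 4 mm sideways let it drop in.
- **Scene camera:** it reads the lug at 0.0852–0.0855 m. It also read 1 mm low at the start, so this fits a lug about level to 0.5 mm low. Its gauge post readings were noisy (0.081–0.087 m).
- **Bystanders:** I did not re-measure the other loose things at the end. The arm did not work near them after picking up the crank.

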